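Change the jars in the food-sample drum and lock its lid

TASK

Change the food samples: take yesterday's round-capped jars out of the drum and stand them in the return tray. Put every square-capped jar from the counter upright into a recess of the drum and press it down fully home, its white shoulder flush with the grey block. Then set the lid on the drum with its lugs in the rim's two gaps, push it down and turn it a quarter-turn clockwise, up to the stop, so that it is locked; leave the spray bottle and the bowl where they are.

Things in the scene. Friction and masses are not known exactly. Their poses are not given: they have to be found in the camera images.
- drum: Sample drum: round open steel drum fixed on the worktop, outside diameter 228, inside 220, height 86. Origin: centre of its underside, on the worktop; z up. Inside: a grey square block with four recesses; near the top a black sprung seal ring; round the rim a bayonet with two gaps.
- drum_mouth (a point): Centre of the drum's mouth, on its axis, level with the rim's top, 86 above the worktop; axes as the drum.
- block (a point): Centre of the upper face of the grey block (136 x 136) in the drum, 34 above the worktop. Its four square recesses, 44 x 44, are centred 31 to either side of it along the drum's x and y.
- gap (a point): Middle of one of two equal gaps in the rim, in the drum's +x direction, 104 from the axis; the other is opposite (-x). Each is open about 30 degrees to either side of its middle. Anticlockwise of a gap (from above) is solid rim; elsewhere aluminium blocks reach in to 99 from the axis.
- tab (a point): Middle of the overhanging tab next to that gap, clockwise from it seen from above (the other gap has one too). Tab from 33 to 91 degrees clockwise of the gap's middle, underside 80, top 86 above the worktop; a lug slides under it. At its far end a solid block stops the lug when the lid has turned about 80 degrees from the gap's middle.
- seal (a joint): How far (m) the black seal ring (radii 87 to 94, on which the lid rests) is pushed down: 0 (its top 78 above the worktop) to 0.008 (70). A spring pushes it up with 8 N at 0 and 14 N at 0.008, the lid's weight (4 N) helping to push; it turns freely with the lid.
- lid_grip (a point): The lid: white disc, diameter 190, 8 thick, about 0.4 kg, two lugs at the edge; on top a straight black handle bar 90 long (lid's x), 20 wide (y), 34 high. Same after a half turn. This point: on the axis, 30 above the disc's underside (12 below the handle's top). At first it lies flat on the worktop, handle up.
- lid_lug (a point): Middle of one of the lid's two lugs (lid's +x; the other at -x): 36 wide, 6 thick, flush with the disc's underside, reaching 106 from the axis. Underside of the lid above the worktop: 78 resting unlocked on the seal ring in the gaps; 70 pushed right down; 74 locked, when the spring holds the lugs up against the tabs. 72 or less lets it turn freely.
- recess0 (a point): A recess of the drum: where a jar's centre is when fully home in it (38 above the worktop); axes as the drum. In the bottom of every empty recess a dark lift-out plate stands 9 mm up; it stays where it is left and takes about 6 N (up to 12 N) to push down to its stop. Any jar fits any recess, at any quarter turn, with 2 mm play all round.
- recess1 (a point): A recess of the drum: where a jar's centre is when fully home in it (38 above the worktop); axes as the drum. As recess0.
- recess2 (a point): A recess of the drum: where a jar's centre is when fully home in it (38 above the worktop); axes as the drum. As recess0.
- recess3 (a point): A recess of the drum: where a jar's centre is when fully home in it (38 above the worktop); axes as the drum. As recess0.
- jar0_c (a point): Food-sample jar: square white body 40 x 40, 24 high, on it a square grey cap 30 x 30, 32 high, sides parallel; 56 high in all, about 0.1 kg, upright. This point: its centre, 28 above its underside (4 above the shoulder); z up. Fully home, its shoulder flush with the grey block and only the cap stands out. May be absent (None).
- jar1_c (a point): A food-sample jar as jar0. May be absent (None).
- jar2_c (a point): A food-sample jar as jar0. May be absent (None).
- jar3_c (a point): A food-sample jar as jar0. May be absent (None).
- old0_c (a point): Yesterday's sample jar: as jar0 in every size, but its grey cap is round (diameter 30, 32 high). It starts in a recess of the drum, raised 9 mm on the lift-out plate. This point: its centre, 28 above its underside; z up. May be absent (None).
- old1_c (a point): Yesterday's round-capped jar, as old0. May be absent (None).
- tray: Return tray: open flat aluminium tray fixed on the worktop, outside 100 (its x) x 150 (its y), 25 high, walls and floor about 3 thick; origin at the centre of its underside.
- spray: Bystander: white spray bottle with green head, 195 high, body diameter 68; origin at the centre of its underside.
- bowl: Bystander: small steel bowl, diameter 96, 45 high; origin at the centre of its underside.
Things that resemble listed ones, but are neither listed nor needed, are in the scene too. What is shaped like the part that bears jar1_c but purple is not meant.

How it is judged:
On the way, in this order (a step that is already met when the one before it is completed fails the run):
1. every round-capped jar stands in the tray and every square-capped jar is fully home in a recess, with the lid still off the drum (angle between each of old0_c, old1_c's own z axis and vertical below 0.3 rad and z of each of old0_c, old1_c in the frame of tray below 0.045 m and x of old0_c in the frame of tray between -0.046 and 0.046 m and y of old0_c in the frame of tray between -0.071 and 0.071 m and x of old1_c in the frame of tray between -0.046 and 0.046 m and y of old1_c in the frame of tray between -0.071 and 0.071 m and (distance between jar0_c and recess0 below 0.005 m or distance between jar0_c and recess1 below 0.005 m or distance between jar0_c and recess2 below 0.005 m or distance between jar0_c and recess3 below 0.005 m) and angle between each of jar0_c, jar1_c, jar2_c, jar3_c's own z axis and vertical below 0.12 rad and (distance between jar1_c and recess0 below 0.005 m or distance between jar1_c and recess1 below 0.005 m or distance between jar1_c and recess2 below 0.005 m or distance between jar1_c and recess3 below 0.005 m) and (distance between jar2_c and recess0 below 0.005 m or distance between jar2_c and recess1 below 0.005 m or distance between jar2_c and recess2 below 0.005 m or distance between jar2_c and recess3 below 0.005 m) and (distance between jar3_c and recess0 below 0.005 m or distance between jar3_c and recess1 below 0.005 m or distance between jar3_c and recess2 below 0.005 m or distance between jar3_c and recess3 below 0.005 m) and distance between lid_grip and drum_mouth above 0.06 m), for 0.2 s.
2. the lid is pushed in and turned clockwise under the tabs (horizontal distance between lid_grip and drum_mouth below 0.008 m and z of lid_grip in the frame of drum below 0.107 m and angle between lid_grip's own z axis and vertical below 0.06 rad and angle between the x axis of lid_grip and the x axis of drum, either way round above 1.13 rad), for 0.2 s.
At the end, for the whole second after the job is handed in: Round-capped jars stand in the tray (under 17 mm up, within 0.3 rad of upright); square-capped jars are upright within 5 mm of fully home in a recess; the lid is level, at rest, within 8 mm of the drum's axis, its underside below 77 mm, turned at least 65 degrees from the gaps (all of step 2 and angle between each of old0_c, old1_c's own z axis and vertical below 0.3 rad and z of each of old0_c, old1_c in the frame of tray below 0.045 m and x of old0_c in the frame of tray between -0.046 and 0.046 m and y of old0_c in the frame of tray between -0.071 and 0.071 m and x of old1_c in the frame of tray between -0.046 and 0.046 m and y of old1_c in the frame of tray between -0.071 and 0.071 m and (distance between jar0_c and recess0 below 0.005 m or distance between jar0_c and recess1 below 0.005 m or distance between jar0_c and recess2 below 0.005 m or distance between jar0_c and recess3 below 0.005 m) and angle between each of jar0_c, jar1_c, jar2_c, jar3_c's own z axis and vertical below 0.12 rad and (distance between jar1_c and recess0 below 0.005 m or distance between jar1_c and recess1 below 0.005 m or distance between jar1_c and recess2 below 0.005 m or distance between jar1_c and recess3 below 0.005 m) and (distance between jar2_c and recess0 below 0.005 m or distance between jar2_c and recess1 below 0.005 m or distance between jar2_c and recess2 below 0.005 m or distance between jar2_c and recess3 below 0.005 m) and (distance between jar3_c and recess0 below 0.005 m or distance between jar3_c and recess1 below 0.005 m or distance between jar3_c and recess2 below 0.005 m or distance between jar3_c and recess3 below 0.005 m) and linear speed of lid below 0.02 m/s); the robot touches nothing.
It fails at once if the spray is moved more than 3 cm or tipped over (distance of spray from where it was at the start of the episode above 0.03 m or angle between spray's own z axis and vertical above 0.5 rad).
It fails at once if the bowl is moved more than 3 cm or tipped over (distance of bowl from where it was at the start of the episode above 0.03 m or angle between bowl's own z axis and vertical above 0.5 rad).
Of jar0, jar1, jar2, jar3 only 3 to 4 are there at a start; the rules pass over those that are not, and their reading is None.
Of old0, old1 only 1 to 2 are there at a start; the rules pass over those that are not, and their reading is None.
At some moment in a run one of jar0, jar1, jar2, jar3 may be knocked a few centimetres aside while the robot is not near it.
Once in a run the grip may slacken for a moment while it holds something.
It also fails if it takes over 210 s, if anything falls off the work surface, if the arm or the gripper's body presses on something with over 40 N, if the wrist force passes 120 N, or if a joint passes its speed limit or range.

ROBOT

A 7-joint arm with a two-finger parallel gripper is mounted at the origin on the work surface. World frame = base frame: x ahead of the robot, y to its left, z up, the work surface at z = 0. Lengths are in m, angles in rad, forces in N, time in s.
With the tool pointing down it reaches from about 0.4 to 0.875 m from the base axis. Payload 19.3 kg.
Tool frame: the origin (TCP) lies at the very end of the fingers, on their centre line; the grasp point (between the pads) lies 19 mm behind it; z points along the fingers, y is the direction in which the jaws open and shut (so a half turn about z gives the same grasp; the last joint's range is limited). The gripper opens to 85 mm and grips with 20 to 120 N. Pads are 22 mm wide; open, the fingers measure 114 mm over their backs; the gripper's body (76 mm by 85 mm) begins 54 mm behind the grasp point. The pads swing forward as they close: fully open they stand 13 mm farther back than shut.
Start: joints at [1.167, 0.521, -0.036, 1.599, 0.021, 1.021, -0.113], TCP at [0.205, -0.591, 0.231] pointing down, gripper open.
Joint ranges: [-2.91, 2.91], [-0.3, 2.13], [-1.5, 1.42], [0.17, 2.43], [-1.26, 4.41], [0.16, 1.93], [-2.52, 2.52]. Speed limits (rad/s): [1.89, 1.89, 2.39, 2.39, 3.01, 3.01, 3.01].

INTERFACE

Orientations are given as [roll, pitch, yaw] about the fixed x, y, z axes, in that order (R = Rz(yaw) Ry(pitch) Rx(roll)).
In Python, from workcell import bot, grab_frame, calibration, workorder gives the robot as it stands.
- The arm moves only by the tool move_arm, never from a script. Its arguments are lists of equal length, an entry for each row: "jaw": the closure in counts, from 0 (fully open) to 255 (shut); "dp": the shift along the tool's x, y, z in units of 800 mm (1.0 is 800 mm), a list of three; "rotation": the turn, a rotation vector about the tool's x, y, z in units of pi rad (1.0 is pi rad), a list of three. In form: {"jaw": [jaw, ...], "dp": [[dx, dy, dz], ...], "rotation": [[rx, ry, rz], ...]}. A call has 1 to 10 rows; each row shifts and turns the commanded pose from where the row before left it, along the tool's axes as they then stand; what a row does not reach is not made up. A row lasts 1/8 s, in which the tool goes at most 62.5 mm and 10.7 degrees, less where a joint would pass 70% of its speed; a pose out of reach is approached as far as the arm can. A call with a number of a shift or a turn outside -1 to 1 is refused whole. A call with a gripper value outside its range is refused whole. The fingers move at their own pace and stop on an object; "squeeze" is the grip in N (left out, the last holds). Time passes only in rows, so rows that do not move let the fingers close. It gives the time, the measured TCP pose, the force and the opening at its end, in the units of the state.
- bot.observe(): the state, without advancing time (a new reading comes with each control period).
- grab_frame(name): name is "scene" or "top" or "wrist"; returns the picture (480x640x3 uint8, blue, green, red); there is no depth.
- calibration(name): a dict with "camera_matrix" (3x3 intrinsics, pixels), "T" (4x4, takes a point from camera to world coordinates). Camera axes: x right, y down, z forward; pixel columns grow to the right and rows downward; lengths in m; the calibration is good to about 2 mm. The wrist camera is an equidistant fisheye: a pixel r from the principal point sees the ray r / f radians off the axis. A picture is of the moment at which its call begins: read the wrist's pose just before it. calibration takes no time and is no camera call; for the wrist camera it gives the pose at the moment of the call.
- workorder.job_done(): hands the job in, once; it reports no verdict.
The state is a dict: "clock": time; "qpos": joint angles; "qd": joint speeds; "joint_efforts": joint torques, N m; "position": TCP position; "tool_rot": TCP orientation; "force": force on the tool from outside, world axes, zero at the start; "moment": the same for the moment, N m; "grip_width": finger opening in m.
Only numpy, scipy, OpenCV 4.12 (cv2) and the standard library are available. Lean on these libraries where they do the work, as an engineer would, in place of code of your own. Each camera call takes 0.05 s, during which the arm holds its last target. There are 200 camera calls.

## Working session

There is one attempt and no reset: what is moved stays moved. The work goes in short steps, Python scripts to look and compute and a tool call to move; the robot and the scene stay as the last step left them, time stands still between calls to the robot, and variables do not carry over. Pictures are saved under pics/ and viewed, about 12 in all and at most 16, crops included, and the job is handed in when it is done.

Besides the shell and the picture viewer there is one more tool, called after "Request:" as name(argument=value, ...), one argument or row to a line, values as JSON. move_arm: Moves the arm, as the interface text tells. Shifts and turns lie within -1 to 1; 1 stands for 800 mm of shift or pi rad of turn. Its arguments: {"type":"object","properties":{"jaw":{"type":"array","items":{"type":"number"}},"dp":{"type":"array","items":{"type":"array","items":{"type":"number","minimum":-1,"maximum":1}}},"rotation":{"type":"array","items":{"type":"array","items":{"type":"number","minimum":-1,"maximum":1}}},"squeeze":{"type":"number"}},"required":["jaw","dp","rotation"]}

```bash
ls; mkdir -p pics
cat > h.py <<'E'
import numpy as np, cv2
from workcell import bot, grab_frame, calibration, workorder
def ray(cal,u,v,z,fish=False):
    K=np.array(cal["camera_matrix"]);T=np.array(cal["T"])
    x=(u-K[0,2])/K[0,0];y=(v-K[1,2])/K[1,1]
    if fish:
        r=np.hypot(x,y);s=np.sin(r)/r if r>1e-9 else 1.;d=np.array([x*s,y*s,np.cos(r)])
    else: d=np.array([x,y,1.])
    d=T[:3,:3]@d;o=T[:3,3];return o+d*(z-o[2])/d[2]
def proj(cal,p):
    K=np.array(cal["camera_matrix"]);T=np.array(cal["T"])
    c=T[:3,:3].T@(np.array(p)-T[:3,3]);return (K[0,0]*c[0]/c[2]+K[0,2],K[1,1]*c[1]/c[2]+K[1,2])
E
python3 - <<'E'
from h import *
print(bot.observe())
for n in("scene","top","wrist"):
    c=calibration(n);print(n,np.round(c["camera_matrix"],1).tolist(),np.round(c["T"],3).tolist())
    cv2.imwrite(f"pics/{n}0.png",grab_frame(n))
E
```

```text
pics
{'clock': 0.0, 'qpos': array([ 1.16679022,  0.52199673, -0.03633092,  1.59999412,  0.02119789,
        1.02111376, -0.11278779]), 'qd': array([ 0.00096419,  0.00016714,  0.00123153,  0.00087074,  0.0005133 ,
        0.00016372, -0.00039374]), 'joint_efforts': array([-1.36969455e-03, -9.27098608e+01,  1.97907664e+00, -3.69930875e+01,
        1.78107340e-02,  8.09523510e-03,  8.81574306e-05]), 'position': array([ 0.20463316, -0.59019491,  0.23074144]), 'tool_rot': array([-3.14046828e+00,  7.73873294e-05,  3.33810087e-01]), 'force': array([-0.39626165,  0.09931619, -0.86500969]), 'moment': array([ 0.00334401,  0.03866352, -0.01701942]), 'grip_width': 0.08525857619703983}
scene [[576.6, 0.0, 316.2], [0.0, 576.6, 240.8], [0.0, 0.0, 1.0]] [[-0.887, 0.268, -0.376, 1.044], [0.461, 0.538, -0.706, 0.898], [0.013, -0.8, -0.601, 0.859], [0.0, 0.0, 0.0, 1.0]]
top [[485.0, 0.0, 325.4], [0.0, 485.0, 236.0], [0.0, 0.0, 1.0]] [[0.001, -0.99, 0.143, 0.395], [-1.0, 0.002, 0.022, -0.042], [-0.022, -0.143, -0.989, 0.99], [0.0, 0.0, 0.0, 1.0]]
wrist [[371.6, 0.0, 321.8], [0.0, 371.6, 239.1], [0.0, 0.0, 1.0]] [[0.327, -0.909, -0.259, 0.271], [-0.945, -0.315, -0.088, -0.569], [-0.001, 0.273, -0.962, 0.373], [0.0, 0.0, 0.0, 1.0]]
```

View pics/top0.png

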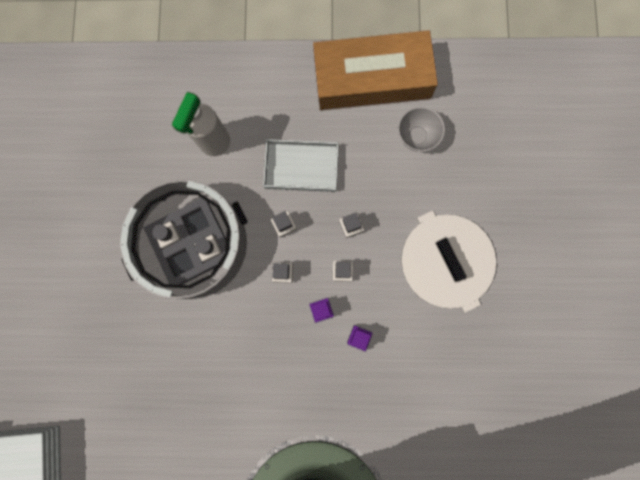

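View pics/scene0.png

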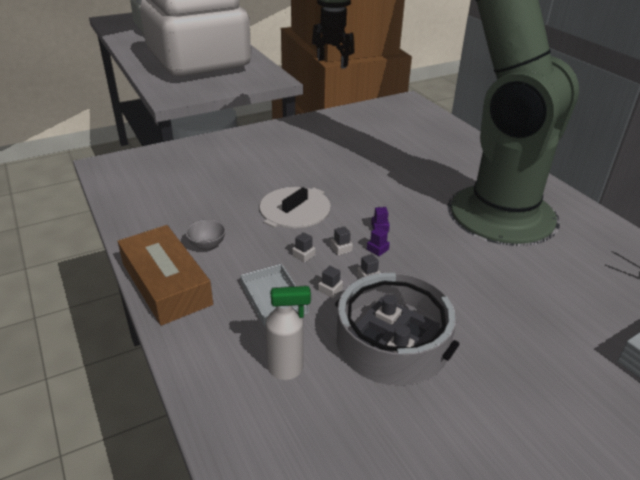

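The top view shows four square-capped jars at about (283,223), (352,225), (282,271) and (343,270). The old jars are in the drum at (165,233) and (207,247), the tray is at (302,165), and the lid is at (450,260). The scene view agrees. Next I'll measure these and zoom in on the drum.

Run:
```python
from h import *
im=cv2.imread("pics/top0.png");c=calibration("top")
print("drum approx",ray(c,182,240,.08))
# jar bodies: white; caps dark
hsv=cv2.cvtColor(im,cv2.COLOR_BGR2HSV);g=cv2.cvtColor(im,cv2.COLOR_BGR2GRAY)
cap=((g<85)&(hsv[...,1]<90)).astype(np.uint8)
for u,v in[(283,223),(352,225),(282,271),(343,270)]:
    m=np.zeros_like(cap);m[v-14:v+15,u-14:u+15]=1
    n,l,s,ce=cv2.connectedComponentsWithStats(cap*m)
    i=1+np.argmax(s[1:,4]);cn=cv2.findContours((l==i).astype(np.uint8),0,1)[0][0]
    r=cv2.minAreaRect(cn);print((u,v),s[i,4],ce[i],r[1:],ray(c,*ce[i],.056).round(3))
lid=((im.min(2)>185)).astype(np.uint8);lid[:,:380]=0;lid[:180]=0
cn=max(cv2.findContours(lid,0,1)[0],key=cv2.contourArea);(x,y),r=cv2.minEnclosingCircle(cn)
P=np.array([ray(c,*q[0],.008)[:2] for q in cn]);A=np.c_[2*P,np.ones(len(P))];
for k in range(5):
    s=np.linalg.lstsq(A,(P**2).sum(1),rcond=None)[0];R=np.sqrt(s[2]+s[0]**2+s[1]**2);d=np.hypot(*(P-s[:2]).T);A=A[d<.098] if k else A;P=P[d<.098] if k else P
print("lid",s[:2],R)
b=((g<45)).astype(np.uint8);b[:,:430]=0;b[:,475:]=0;b[:230]=0;b[290:]=0
cn=max(cv2.findContours(b,0,1)[0],key=cv2.contourArea);r=cv2.minAreaRect(cn);bp=cv2.boxPoints(r);W=np.array([ray(c,*p,.042)[:2] for p in bp]);print("bar",W.round(3).tolist(),W.mean(0))
for p in[(267,141),(338,143),(338,190),(264,187)]:print("tray",ray(c,*p,.025).round(3))
cv2.imwrite("pics/drumtop.png",cv2.resize(im[170:310,110:255],None,fx=4,fy=4,interpolation=cv2.INTER_CUBIC))
```

```text
drum approx [0.52011075 0.25153587 0.08      ]
(283, 223) 42 [285.80952381 227.11904762] ((3.3425159454345703, 12.4415864944458), 68.19859313964844) [0.548 0.056 0.056]
(352, 225) 30 [354.33333333 228.53333333] ((2.213594675064087, 12.965338706970215), 71.56504821777344) [ 0.545 -0.078  0.056]
(282, 271) 27 [287.44444444 271.14814815] ((12.0, 2.0), 90.0) [0.462 0.052 0.056]Traceback (most recent call last):
  File "<stdin>", line 10, in <module>
    return _wrapfunc(a, 'argmax', axis=axis, out=out, **kwds)
    return bound(*args, **kwds)
ValueError: attempt to get argmax of an empty sequence
```

Run:
```python
from h import *
im=cv2.imread("pics/top0.png");c=calibration("top")
hsv=cv2.cvtColor(im,cv2.COLOR_BGR2HSV);g=cv2.cvtColor(im,cv2.COLOR_BGR2GRAY)
print(g[210:240:2,268:300:2])
lid=((im.min(2)>170)).astype(np.uint8);lid[:,:380]=0;lid[:180]=0
cn=max(cv2.findContours(lid,0,1)[0],key=cv2.contourArea)
P=np.array([ray(c,*q[0],.008)[:2] for q in cn])
for k in range(6):
    A=np.c_[2*P,np.ones(len(P))]
    s=np.linalg.lstsq(A,(P**2).sum(1),rcond=None)[0];R=np.sqrt(s[2]+s[0]**2+s[1]**2);d=np.hypot(*(P-s[:2]).T);P=P[abs(d-R)<.005 if k else d>0]
print("lid",s[:2],R)
b=((g<45)).astype(np.uint8);b[:,:430]=0;b[:,475:]=0;b[:230]=0;b[290:]=0
cn=max(cv2.findContours(b,0,1)[0],key=cv2.contourArea);r=cv2.minAreaRect(cn);bp=cv2.boxPoints(r);W=np.array([ray(c,*p,.042)[:2] for p in bp]);print("bar",W.round(3).tolist(),W.mean(0))
for p in[(267,141),(338,143),(338,190),(264,187)]:print("tray",ray(c,*p,.025).round(3))
a=cv2.resize(im[170:310,110:255],None,fx=4,fy=4,interpolation=cv2.INTER_CUBIC)[:, :]
j=cv2.resize(im[200:290,262:372],None,fx=2,fy=2,interpolation=cv2.INTER_CUBIC)
o=np.zeros((560,800,3),np.uint8);o[:,:580]=a[:560];o[:180,580:]=j
w=cv2.imread("pics/wrist0.png");o[190:355,580:]=cv2.resize(w,(220,165));cv2.imwrite("pics/drumtop.png",o)
```

```text
[[ 97  99 131 152 156 156 153 149 141 154 152 151 150 149 144 152]
 [ 98  92 107 145 153 148 133 112 105 155 167 139 121 107 110 137]
 [ 95  94  97 126 133 115  98  95  90 121 156 111  99  92  92 103]
 [ 94  99  95  97  99  95  94  91  91  93 112 114  93  97  92  92]
 [ 96 108 128  98  94  97  94  93  93  91  95 116 100  95  95  94]
 [ 96 124 174 111  96  96  94  92  93  92  92 108 113  96  91  93]
 [ 95 105 167 147  97  95  94  93  95  95  94  91 118  99  92  92]
 [ 97  99 136 175 116  96  91  93  94  94  87  70 106 112  96  92]
 [ 99  95 107 168 146  96  95  93  84  71  55  54  96 121  96  95]
 [ 97  94  96 131 174 113  85  71  54  57  82 107 118 110  91  95]
 [100  97  97 105 167 143  66  65 100 124 140 120  95  89  93 115]
 [ 95  97  94 100 130 182 155 160 173 150 117  94  91 104 123 143]
 [ 95  95  97  94 106 180 190 160 121 104 105 111 127 141 149 151]
 [ 94  96  98  93 100 145 131 105 106 140 148 149 155 154 154 152]
 [ 97  96  97  97 100 143 148 151 151 153 156 158 154 157 157 154]]
lid [ 0.48776411 -0.26820649] 0.09308093912474022
bar [[0.519, -0.239], [0.528, -0.258], [0.453, -0.292], [0.444, -0.273]] [ 0.48614383 -0.26554003]
tray [0.735 0.101 0.025]
tray [ 0.729 -0.046  0.025]
tray [ 0.63  -0.046  0.025]
tray [0.637 0.105 0.025]
```

View pics/drumtop.png

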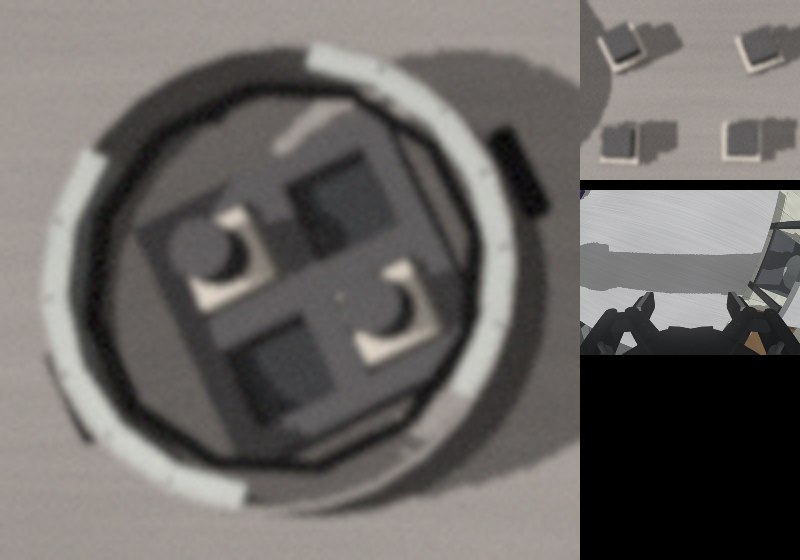

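The block and gap axis lie at about 25° in world, with the gaps at 25° and 205°. Two round caps are in diagonal recesses. Next I'll write a move planner and fly the wrist camera over the scene.

```bash
cat >> h.py <<'E'
def plan(tgt,yaw=None,n=None,start=None,syaw=None,step=.055):
    """rows (shift/0.8, turn/pi in tool axes, tool pointing down) from the present pose to tgt"""
    s=bot.observe();p=np.array(s["position"] if start is None else start,float)
    y0=s["tool_rot"][2] if syaw is None else syaw
    yaw=y0 if yaw is None else yaw; dy=yaw-y0; d=np.array(tgt)-p
    n=n or int(max(np.ceil(np.linalg.norm(d)/step),np.ceil(abs(dy)/.17),1))
    out=[]
    for i in range(n):
        a=y0+dy*i/n;q=d/n
        out.append([round(float(v),4) for v in ((q[0]*np.cos(a)+q[1]*np.sin(a))/.8,(q[0]*np.sin(a)-q[1]*np.cos(a))/.8,-q[2]/.8)])
    if abs(dy)<1e-3: out=[out[0]]
    print(n,"rows rz %.4f"%(-dy/n/np.pi),out)
def st():
    s=bot.observe();print("t%.2f"%s["clock"],s["position"].round(4),s["tool_rot"].round(4),"F",s["force"].round(1),"w%.4f"%s["grip_width"])
E
python3 -c "
from h import *
plan([.47,0,.30],np.pi/2,n=14)
c=calibration('top')
print(ray(c,215,150,0),ray(c,187,112,.18),ray(c,422,130,.04))"
```

```text
14 rows rz -0.0281 [[0.0397, -0.042, -0.0062], [0.0432, -0.0384, -0.0062], [0.0464, -0.0344, -0.0062], [0.0493, -0.0302, -0.0062], [0.0517, -0.0257, -0.0062], [0.0538, -0.021, -0.0062], [0.0555, -0.0162, -0.0062], [0.0567, -0.0113, -0.0062], [0.0574, -0.0062, -0.0062], [0.0578, -0.0011, -0.0062], [0.0576, 0.004, -0.0062], [0.0571, 0.0091, -0.0062], [0.056, 0.0141, -0.0062], [0.0546, 0.0189, -0.0062]]
[0.72427388 0.21522143 0.        ] [0.73430075 0.22040305 0.18      ] [ 0.75068018 -0.21721082  0.04      ]
```

Request:
move_arm(
  jaw=[0, 0, 0, 0, 0, 0, 0, 0, 0, 0],
  dp=[
    [0.0397, -0.042, -0.0062],
    [0.0432, -0.0384, -0.0062],
    [0.0464, -0.0344, -0.0062],
    [0.0493, -0.0302, -0.0062],
    [0.0517, -0.0257, -0.0062],
    [0.0538, -0.021, -0.0062],
    [0.0555, -0.0162, -0.0062],
    [0.0567, -0.0113, -0.0062],
    [0.0574, -0.0062, -0.0062],
    [0.0578, -0.0011, -0.0062],
  ],
  rotation=[
    [0, 0, -0.0281],
    [0, 0, -0.0281],
    [0, 0, -0.0281],
    [0, 0, -0.0281],
    [0, 0, -0.0281],
    [0, 0, -0.0281],
    [0, 0, -0.0281],
    [0, 0, -0.0281],
    [0, 0, -0.0281],
    [0, 0, -0.0281],
  ],
)

```text
clock: 1.4
position: [0.3948, -0.1676, 0.2811]
tool_rot: [3.141, 0.0, 1.219]
force: [1.4, 0.1, -0.6]
grip_width: 0.0858
```

Request:
move_arm(
  jaw=[60, 60, 60, 60, 60, 60],
  dp=[
    [0.0576, 0.004, -0.0062],
    [0.0571, 0.0091, -0.0062],
    [0.056, 0.0141, -0.0062],
    [0.0546, 0.0189, -0.0062],
    [0, 0, 0],
    [0, 0, 0],
  ],
  rotation=[
    [0, 0, -0.0281],
    [0, 0, -0.0281],
    [0, 0, -0.0281],
    [0, 0, -0.0281],
    [0, 0, 0],
    [0, 0, 0],
  ],
)

```text
clock: 2.15
position: [0.4702, -0.0009, 0.3005]
tool_rot: [-3.141, 0.0, 1.569]
force: [-0.1, -0.3, 1.1]
grip_width: 0.0655
```

Run:
```python
from h import *
st();print(bot.observe()["qpos"].round(2))
c=calibration("wrist");np.save("pics/w1.npy",c["T"]);cv2.imwrite("pics/w1.png",grab_frame("wrist"))
```

```text
t2.15 [ 0.4702 -0.0009  0.3005] [-3.141e+00  2.000e-04  1.569e+00] F [-0.1 -0.3  1.1] w0.0655
[ 0.39  0.24 -0.61  1.88  0.16  1.07 -0.28]
```

View pics/w1.png

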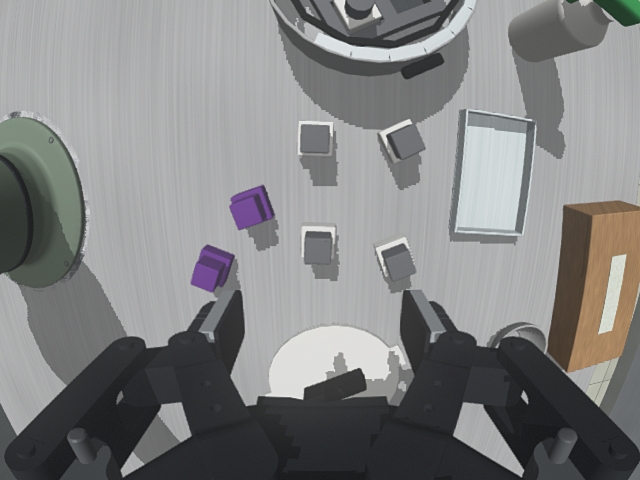

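The wrist view is sharp. It shows jar caps at (315,138), (404,141), (318,245) and (398,262), the tray at (495,172), and purple decoys on the left. I'll measure the jars and tray, then plan a close look at the drum.

```bash
cat >> h.py <<'E'
def wcal(name):
    c=dict(calibration("wrist"));c["T"]=np.load(f"pics/{name}.npy");return c
def flood(im,u,v,tol=6,box=40):
    m=np.zeros((482,642),np.uint8);b=cv2.GaussianBlur(im,(3,3),0)
    cv2.floodFill(b.copy(),m,(u,v),0,(tol,)*3,(tol,)*3,4|cv2.FLOODFILL_FIXED_RANGE|cv2.FLOODFILL_MASK_ONLY|(1<<8))
    return m[1:-1,1:-1]
def square(cal,im,u,v,z,tol=6):
    """cap top: floodfill -> contour -> world -> min rect"""
    m=flood(im,u,v,tol);cn=max(cv2.findContours(m,0,1)[0],key=cv2.contourArea)
    W=np.array([ray(cal,*q[0],z,True)[:2] for q in cn],np.float32)
    r=cv2.minAreaRect((W-W.mean(0))*1000);return m.sum(),np.array(r[0])/1000+W.mean(0),np.round(r[1],1),round(r[2],1)
def snap(name):
    c=calibration("wrist");np.save(f"pics/{name}.npy",c["T"]);im=grab_frame("wrist");cv2.imwrite(f"pics/{name}.png",im);return wcal(name),im
E
python3 - <<'E'
from h import *
im=cv2.imread("pics/w1.png");c=wcal("w1")
for u,v in[(315,138),(405,141),(318,247),(398,264)]:
    for t in(8,14): print(im[v,u],t,*square(c,im,u,v,.056,t))
for p in[(461,109),(535,121),(523,241),(452,233)]:print("tray",ray(c,*p,.025,True).round(4))
plan([.545,.196,.25],np.deg2rad(115))
E
```

```text
[120 116 115] 8 702 [0.46370205 0.06530514] [27.2 29.2] 87.6
[120 116 115] 14 789 [0.46370161 0.06469435] [29.2 28.9] 89.5
[118 115 113] 8 8831 [0.53197356 0.11779054] [200.2 144.1] 3.7
[118 115 113] 14 9890 [0.53126544 0.10175289] [201.5 179.7] 2.7
[120 116 114] 8 1004 [ 0.46954231 -0.06467678] [47.7 35.3] 89.1
[120 116 114] 14 1143 [ 0.46950218 -0.06371296] [49.9 37.5] 89.9
[119 115 113] 8 784 [ 0.5577619  -0.08182443] [35.3 44.2] 22.5
[119 115 113] 14 886 [ 0.55747012 -0.08149154] [36.3 44.9] 23.7
tray [0.6315 0.1049 0.025 ]
tray [0.7345 0.1004 0.025 ]
tray [ 0.7314 -0.0541  0.025 ]
tray [ 0.6281 -0.0436  0.025 ]
4 rows rz -0.0349 [[0.0617, 0.0232, 0.0158], [0.0588, 0.0299, 0.0158], [0.0552, 0.0361, 0.0158], [0.0509, 0.0419, 0.0158]]
```

Request:
move_arm(
  jaw=[60, 60, 60, 60, 60, 60, 60],
  dp=[
    [0.0617, 0.0232, 0.0158],
    [0.0588, 0.0299, 0.0158],
    [0.0552, 0.0361, 0.0158],
    [0.0509, 0.0419, 0.0158],
    [0, 0, 0],
    [0, 0, 0],
    [0, 0, 0],
  ],
  rotation=[
    [0, 0, -0.0349],
    [0, 0, -0.0349],
    [0, 0, -0.0349],
    [0, 0, -0.0349],
    [0, 0, 0],
    [0, 0, 0],
    [0, 0, 0],
  ],
)

```text
clock: 3.08
position: [0.5453, 0.1953, 0.2505]
tool_rot: [3.141, 0.001, 2.006]
force: [0.2, 0.0, 0.1]
grip_width: 0.0653
```

Run:
```python
from h import *
st();snap("w2")
```

```text
t3.08 [0.5453 0.1953 0.2505] [3.1413e+00 1.0000e-03 2.0057e+00] F [0.2 0.  0.1] w0.0653
```

View pics/w2.png

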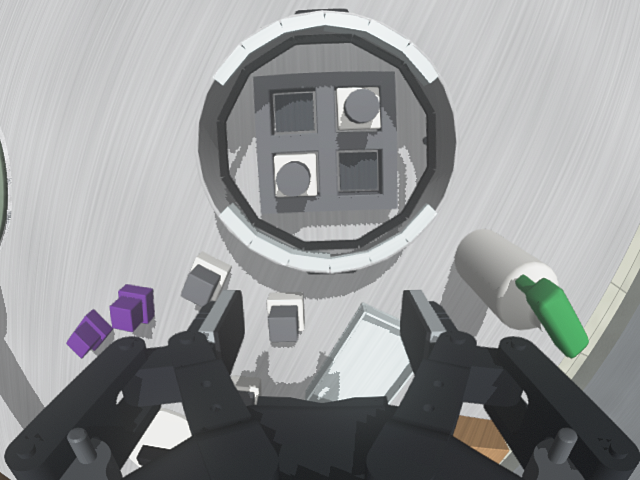

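The drum fills the view. The empty recesses are at (295,112) and (360,171), and the round caps at (361,106) and (294,178). The white tab and rim arcs are at top and bottom, with the gaps left and right. Now I'll measure these.

Run:
```python
from h import *
im=cv2.imread("pics/w2.png");c=wcal("w2");g=cv2.cvtColor(im,cv2.COLOR_BGR2GRAY)
# rim white arcs
m=((im.min(2)>205)).astype(np.uint8);m[:, :190]=0;m[:,460:]=0;m[285:]=0
n,l,s,ce=cv2.connectedComponentsWithStats(m)
print([(i,s[i].tolist()) for i in range(1,n) if s[i,4]>150])
pts=[]
for i in range(1,n):
    if s[i,4]>1200:
        cn=cv2.findContours((l==i).astype(np.uint8),0,1)[0][0];pts.append(np.array([ray(c,*q[0],.086,True)[:2] for q in cn]))
P=np.vstack(pts);c0=np.array([.52,.25])
for k in range(8):
    d=np.hypot(*(P-c0).T);Q=P[abs(d-.114)<.006]
    A=np.c_[2*Q,np.ones(len(Q))];q=np.linalg.lstsq(A,(Q**2).sum(1),rcond=None)[0];c0=q[:2];R=np.sqrt(q[2]+c0@c0)
print("rim",c0,R,len(Q))
for a in pts:
    th=np.unwrap(np.arctan2(*(a-c0).T[::-1]));r=np.hypot(*(a-c0).T);print("arc",np.rad2deg([th.min(),th.max()]),r.min(),r.max())
for u,v in[(254,76),(394,71),(398,222),(260,226)]:print("blk",ray(c,u,v,.034,True))
B=np.array([ray(c,u,v,.034,True) for u,v in[(254,76),(394,71),(398,222),(260,226)]]);print(B.mean(0),[np.hypot(*(B[i]-B[i-1])[:2]) for i in range(4)],[np.rad2deg(np.arctan2(*(B[i]-B[i-1])[1::-1])) for i in range(4)])
for (u,v) in[(361,106),(294,178)]:
    for t in(5,9):print("cap",*square(c,im,u,v,.075,t))
for (u,v) in[(295,108),(360,171)]:
    print("rec",g[v-30:v+31:3,u])
R4=[[(273,91),(315,90),(316,133),(274,134)],[(338,150),(380,149),(382,192),(339,193)]]
for r in R4: print(np.mean([ray(c,*p,.034,True) for p in r],0))
cv2.imwrite("pics/w2c.png",cv2.resize(im[60:240,240:410],None,fx=3.3,fy=3.3,interpolation=cv2.INTER_NEAREST))
```

```text
[(11, [210, 0, 232, 85, 3954]), (17, [190, 2, 26, 56, 251]), (95, [337, 88, 25, 38, 261]), (123, [274, 154, 43, 41, 619]), (165, [219, 203, 223, 70, 3202]), (181, [424, 219, 36, 66, 176]), (222, [435, 239, 25, 46, 169]), (239, [191, 257, 36, 28, 250])]
rim [0.52118529 0.25544795] 0.11220224972276607 628
arc [ 55.25846289 176.73850822] 0.09721228455940778 0.1358210731689272
arc [-122.04770682   -2.2013045 ] 0.09921881980924468 0.11393818997569564
blk [0.43246551 0.2846448  0.034     ]
blk [0.55186833 0.34582539 0.034     ]
blk [0.62148596 0.21321193 0.034     ]
blk [0.49764043 0.15109418 0.034     ]
[0.52586506 0.24869407 0.034     ] [np.float64(0.14860530725246196), np.float64(0.13416444351180432), np.float64(0.1497763180671392), np.float64(0.1385508221799838)] [np.float64(116.01314328334915), np.float64(27.13006632999676), np.float64(-62.3020304215103), np.float64(-153.36282893412397)]
cap 770 [0.53614473 0.29642822] [26.4 26.4] 71.1
cap 805 [0.53619961 0.29585177] [27.2 26.8] 25.2
cap 797 [0.50902294 0.21312558] [26.5 27.2] 31.8
cap 831 [0.50979686 0.21281228] [28.2 27.5] 69.1
rec [ 95  94  94  89  61 115  73  72  84  97  98  98  97  98  96  96  96  96
 133 131 131]
rec [ 91  93  90 122  70  71  70  98  97  98  99  97  97  97  97  97 110  98
 136 129 129]
[0.48307438 0.26784547 0.034     ]
[0.5642249  0.24234533 0.034     ]
```

View pics/w2c.png

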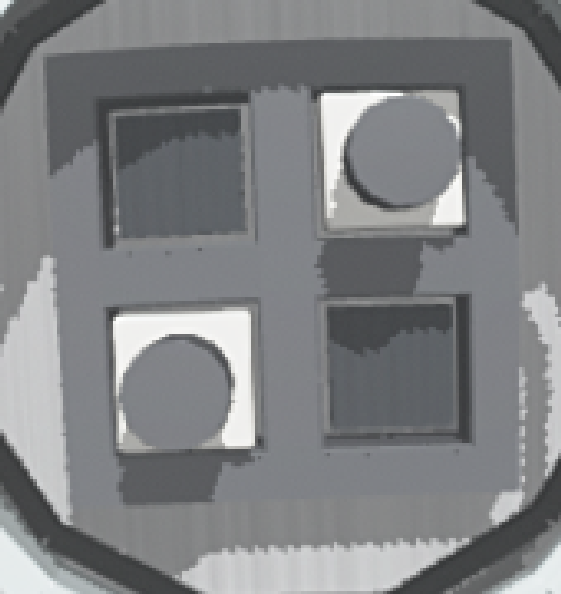

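Run:
```python
from h import *
c=wcal("w2")
f=lambda L,z:np.array([ray(c,240+u/3.3,60+v/3.3,z,True)[:2] for u,v in L])
B=f([(45,57),(512,38),(520,490),(68,505)],.034)
print("blk",B.mean(0),[np.hypot(*(B[i]-B[i-1])) for i in range(4)],[np.rad2deg(np.arctan2(*(B[i]-B[i-1])[::-1])) for i in range(4)])
r=[]
for L in([(98,97),(249,94),(255,240),(104,247)],[(318,297),(470,293),(472,440),(323,445)]):
    A=f(L,.034);r.append(A.mean(0));print("rec",A.mean(0),[np.hypot(*(A[i]-A[i-1])).round(4) for i in range(4)])
print("recmid",np.mean(r,0),np.hypot(*(r[1]-r[0])),np.rad2deg(np.arctan2(*(r[1]-r[0])[::-1])))
for L in([(318,92),(462,90),(465,228),(322,230)],[(113,313),(250,309),(256,447),(117,450)]):
    A=f(L,.043);print("body",A.mean(0),[np.hypot(*(A[i]-A[i-1])).round(4) for i in range(4)])
```

```text
blk [0.52337983 0.25454026] [np.float64(0.1341154893361061), np.float64(0.13567771695756373), np.float64(0.13541341174249893), np.float64(0.13632448327395585)] [np.float64(116.77507047596292), np.float64(27.44447927926064), np.float64(-62.94748168524222), np.float64(-153.1035478607358)]
rec [0.48189588 0.26803686] [np.float64(0.0444), np.float64(0.0436), np.float64(0.043), np.float64(0.0439)]
rec [0.5647093  0.24177418] [np.float64(0.0438), np.float64(0.0445), np.float64(0.0438), np.float64(0.0445)]
recmid [0.52330259 0.25490552] 0.08687802865788316 -17.5954227649165
body [0.53663203 0.29591764] [np.float64(0.0396), np.float64(0.0407), np.float64(0.0399), np.float64(0.0406)]
body [0.50978569 0.21359163] [np.float64(0.0397), np.float64(0.039), np.float64(0.0398), np.float64(0.0403)]
```

The checks agree: centre (0.5233, 0.2547), yaw 27.1°, recess pitch 87 against 87.7 expected, body 40. I'll plan the first old jar.

Run:
```python
from h import *
y=np.deg2rad(117.1)
a=[.5366,.2960,.13];b=[.5366,.2960,.047];u=[.5366,.2960,.16];t=[.682,-.010,.16];d=[.682,-.010,.034]
plan(a,y);plan(b,y,start=a,syaw=y);plan(u,y,start=b,syaw=y);plan(t,y,start=u,syaw=y);plan(d,y,start=t,syaw=y)
```

```text
3 rows rz -0.0040 [[0.0395, 0.0144, 0.0503], [0.0393, 0.0149, 0.0503], [0.0391, 0.0154, 0.0503]]
2 rows rz -0.0000 [[0.0, 0.0, 0.0519]]
3 rows rz -0.0000 [[0.0, 0.0, -0.0471]]
7 rows rz -0.0000 [[-0.0605, -0.0018, -0.0]]
3 rows rz -0.0000 [[0.0, 0.0, 0.0525]]
```

Request:
move_arm(
  jaw=[120, 120, 120, 120, 120, 120, 120],
  dp=[
    [0.0395, 0.0144, 0.0503],
    [0.0393, 0.0149, 0.0503],
    [0.0391, 0.0154, 0.0503],
    [0, 0, 0.035],
    [0, 0, 0.035],
    [0, 0, 0.0338],
    [0, 0, 0],
  ],
  rotation=[
    [0, 0, -0.004],
    [0, 0, -0.004],
    [0, 0, -0.004],
    [0, 0, 0],
    [0, 0, 0],
    [0, 0, 0],
    [0, 0, 0],
  ],
)

```text
clock: 4.0
position: [0.5357, 0.2962, 0.0454]
tool_rot: [-3.139, 0.0, 2.045]
force: [0.7, 0.6, 0.6]
grip_width: 0.0452
```

Request:
move_arm(
  jaw=[255, 255, 255, 255, 255],
  dp=[
    [0, 0, 0],
    [0, 0, 0],
    [0, 0, 0],
    [0, 0, 0],
    [0, 0, 0],
  ],
  rotation=[
    [0, 0, 0],
    [0, 0, 0],
    [0, 0, 0],
    [0, 0, 0],
    [0, 0, 0],
  ],
  squeeze=70,
)

```text
clock: 4.62
position: [0.5368, 0.2975, 0.0468]
tool_rot: [3.14, 0.0, 2.046]
force: [2.9, -0.3, 3.9]
grip_width: 0.028
```

Request:
move_arm(
  jaw=[255, 255, 255, 255],
  dp=[
    [0, 0, -0.03],
    [0, 0, -0.05],
    [0, 0, -0.0613],
    [0, 0, 0],
  ],
  rotation=[
    [0, 0, 0],
    [0, 0, 0],
    [0, 0, 0],
    [0, 0, 0],
  ],
)

```text
clock: 5.12
position: [0.5371, 0.2984, 0.1625]
tool_rot: [3.137, -0.0, 2.046]
force: [0.3, 0.4, -1.8]
grip_width: 0.0281
```

Request:
move_arm(
  jaw=[255, 255, 255, 255, 255, 255, 255, 255, 255],
  dp=[
    [-0.03, -0.001, 0],
    [-0.06, -0.0018, 0],
    [-0.0605, -0.0018, 0],
    [-0.0605, -0.0018, 0],
    [-0.0605, -0.0018, 0],
    [-0.0605, -0.0018, 0],
    [-0.0605, -0.0018, 0],
    [-0.031, -0.0008, 0],
    [0, 0, 0],
  ],
  rotation=[
    [0, 0, 0],
    [0, 0, 0],
    [0, 0, 0],
    [0, 0, 0],
    [0, 0, 0],
    [0, 0, 0],
    [0, 0, 0],
    [0, 0, 0],
    [0, 0, 0],
  ],
)

```text
clock: 6.25
position: [0.682, -0.0108, 0.1577]
tool_rot: [-3.139, -0.0, 2.043]
force: [-0.6, -0.1, -1.1]
grip_width: 0.0284
```

Run:
```python
from h import *
st();snap("w3")
```

```text
t6.25 [ 0.682  -0.0108  0.1577] [-3.1395e+00 -4.0000e-04  2.0430e+00] F [-0.6 -0.1 -1.1] w0.0284
```

View pics/w3.png

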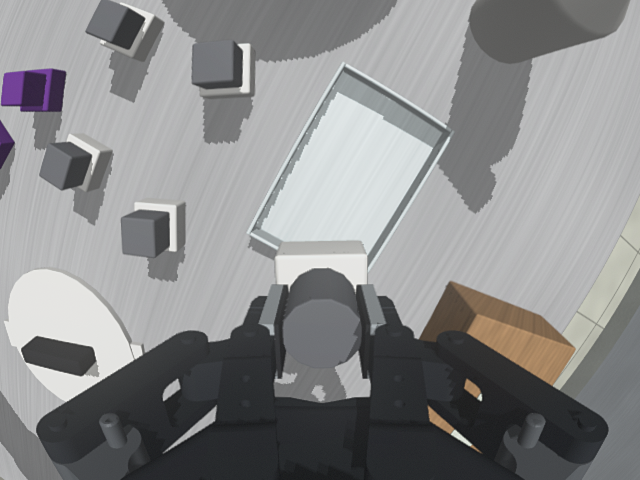

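The jar is held straight, with the tray directly below it. I'll lower and release it.

Request:
move_arm(
  jaw=[255, 255, 255, 255, 255],
  dp=[
    [0, 0, 0.05],
    [0, 0, 0.05],
    [0, 0, 0.035],
    [0, 0, 0.0175],
    [0, 0, 0],
  ],
  rotation=[
    [0, 0, 0],
    [0, 0, 0],
    [0, 0, 0],
    [0, 0, 0],
    [0, 0, 0],
  ],
)

```text
clock: 6.92
position: [0.6817, -0.0076, 0.0369]
tool_rot: [-3.141, -0.001, 2.047]
force: [0.4, 0.0, -0.6]
grip_width: 0.0283
```

Request:
move_arm(
  jaw=[110, 110, 110, 110, 110, 110, 110, 110],
  dp=[
    [0, 0, 0.003],
    [0, 0, 0],
    [0, 0, 0],
    [0, 0, -0.03],
    [0, 0, -0.06],
    [0, 0, -0.06],
    [0, 0, 0],
    [0, 0, 0],
  ],
  rotation=[
    [0, 0, 0],
    [0, 0, 0],
    [0, 0, 0],
    [0, 0, 0],
    [0, 0, 0],
    [0, 0, 0],
    [0, 0, 0],
    [0, 0, 0],
  ],
)

```text
clock: 7.92
position: [0.6822, -0.0086, 0.156]
tool_rot: [3.141, 0.001, 2.046]
force: [-0.0, -0.9, -0.4]
grip_width: 0.0488
```

Run:
```python
from h import *
st()
y=np.deg2rad(117.1)
u=[.5096,.2132,.155];b=[.5096,.2132,.047]
plan(u,y);plan(b,y,start=u,syaw=y)
t=[.6835,.066,.155];plan(t,y,start=u,syaw=y)
```

```text
t7.92 [ 0.6822 -0.0086  0.156 ] [3.1409e+00 7.0000e-04 2.0458e+00] F [-0.  -0.9 -0.4] w0.0488
6 rows rz 0.0001 [[0.0575, -0.0109, 0.0002], [0.0575, -0.0109, 0.0002], [0.0575, -0.0109, 0.0002], [0.0575, -0.0109, 0.0002], [0.0575, -0.0109, 0.0002], [0.0575, -0.0109, 0.0002]]
2 rows rz -0.0000 [[0.0, 0.0, 0.0675]]
5 rows rz -0.0000 [[-0.0526, 0.0219, -0.0]]
```

Request:
move_arm(
  jaw=[110, 110, 110, 110, 110, 110, 110, 120, 120],
  dp=[
    [0.0575, -0.0109, 0.0002],
    [0.0575, -0.0109, 0.0002],
    [0.0575, -0.0109, 0.0002],
    [0.0575, -0.0109, 0.0002],
    [0.0575, -0.0109, 0.0002],
    [0.0575, -0.0109, 0.0002],
    [0, 0, 0],
    [0, 0, 0.04],
    [0, 0, 0],
  ],
  rotation=[
    [0, 0, 0],
    [0, 0, 0],
    [0, 0, 0],
    [0, 0, 0],
    [0, 0, 0],
    [0, 0, 0],
    [0, 0, 0],
    [0, 0, 0],
    [0, 0, 0],
  ],
)

```text
clock: 9.05
position: [0.5085, 0.2119, 0.1203]
tool_rot: [-3.138, -0.0, 2.046]
force: [-0.6, -0.4, 1.2]
grip_width: 0.0451
```

Request:
move_arm(
  jaw=[120, 120, 120, 255, 255, 255, 255, 255],
  dp=[
    [0, 0, 0.05],
    [0, 0, 0.045],
    [0, 0, 0],
    [0, 0, 0],
    [0, 0, 0],
    [0, 0, 0],
    [0, 0, 0],
    [0, 0, 0],
  ],
  rotation=[
    [0, 0, 0],
    [0, 0, 0],
    [0, 0, 0],
    [0, 0, 0],
    [0, 0, 0],
    [0, 0, 0],
    [0, 0, 0],
    [0, 0, 0],
  ],
)

```text
clock: 10.05
position: [0.51, 0.2132, 0.0465]
tool_rot: [3.14, 0.0, 2.046]
force: [3.5, 1.7, 4.8]
grip_width: 0.028
```

Request:
move_arm(
  jaw=[255, 255, 255, 255],
  dp=[
    [0, 0, -0.03],
    [0, 0, -0.05],
    [0, 0, -0.055],
    [0, 0, 0],
  ],
  rotation=[
    [0, 0, 0],
    [0, 0, 0],
    [0, 0, 0],
    [0, 0, 0],
  ],
)

```text
clock: 10.55
position: [0.5102, 0.2135, 0.1564]
tool_rot: [3.138, 0.0, 2.046]
force: [-0.7, 0.1, -1.6]
grip_width: 0.0281
```

Request:
move_arm(
  jaw=[255, 255, 255, 255, 255, 255, 255],
  dp=[
    [-0.0263, 0.011, 0],
    [-0.0526, 0.0219, 0],
    [-0.0526, 0.0219, 0],
    [-0.0526, 0.0219, 0],
    [-0.0526, 0.0219, 0],
    [-0.0263, 0.0109, 0],
    [0, 0, 0],
  ],
  rotation=[
    [0, 0, 0],
    [0, 0, 0],
    [0, 0, 0],
    [0, 0, 0],
    [0, 0, 0],
    [0, 0, 0],
    [0, 0, 0],
  ],
)

```text
clock: 11.42
position: [0.6835, 0.0644, 0.152]
tool_rot: [-3.139, -0.001, 2.044]
force: [-0.3, 0.6, -1.4]
grip_width: 0.028
```

Request:
move_arm(
  jaw=[255, 255, 255, 255, 255],
  dp=[
    [0, 0, 0.05],
    [0, 0, 0.05],
    [0, 0, 0.0325],
    [0, 0, 0.015],
    [0, 0, 0],
  ],
  rotation=[
    [0, 0, 0],
    [0, 0, 0],
    [0, 0, 0],
    [0, 0, 0],
    [0, 0, 0],
  ],
)

```text
clock: 12.05
position: [0.6829, 0.0666, 0.0356]
tool_rot: [-3.14, -0.001, 2.047]
force: [1.5, -0.2, -0.1]
grip_width: 0.028
```

Request:
move_arm(
  jaw=[110, 110, 110, 110, 110, 110, 80, 80, 80],
  dp=[
    [0, 0, 0.003],
    [0, 0, 0],
    [0, 0, 0],
    [0, 0, -0.03],
    [0, 0, -0.06],
    [0, 0, -0.06],
    [0, 0, -0.06],
    [0, 0, -0.05],
    [0, 0, 0],
  ],
  rotation=[
    [0, 0, 0],
    [0, 0, 0],
    [0, 0, 0],
    [0, 0, 0],
    [0, 0, 0],
    [0, 0, 0],
    [0, 0, 0],
    [0, 0, 0],
    [0, 0, 0],
  ],
)

```text
clock: 13.18
position: [0.6847, 0.0666, 0.247]
tool_rot: [3.136, 0.002, 2.046]
force: [-0.3, -0.5, -0.3]
grip_width: 0.0586
```

Run:
```python
from h import *
st();plan([.51,-.06,.24],np.pi/2)
```

```text
t13.18 [0.6847 0.0666 0.247 ] [3.1356e+00 2.0000e-03 2.0459e+00] F [-0.3 -0.5 -0.3] w0.0586
4 rows rz 0.0378 [[-0.0102, -0.0667, 0.0022], [-0.018, -0.065, 0.0022], [-0.0256, -0.0624, 0.0022], [-0.0328, -0.0589, 0.0022]]
```

Request:
move_arm(
  jaw=[80, 80, 80, 80, 80, 80, 80],
  dp=[
    [-0.0102, -0.0667, 0.0022],
    [-0.018, -0.065, 0.0022],
    [-0.0256, -0.0624, 0.0022],
    [-0.0328, -0.0589, 0.0022],
    [0, 0, 0],
    [0, 0, 0],
    [0, 0, 0],
  ],
  rotation=[
    [0, 0, 0.0378],
    [0, 0, 0.0378],
    [0, 0, 0.0378],
    [0, 0, 0.0378],
    [0, 0, 0],
    [0, 0, 0],
    [0, 0, 0],
  ],
)

```text
clock: 14.05
position: [0.5094, -0.0597, 0.2348]
tool_rot: [3.141, -0.001, 1.572]
force: [0.2, -0.2, 0.5]
grip_width: 0.0585
```

Run:
```python
from h import *
st();snap("w4")
```

```text
t14.05 [ 0.5094 -0.0597  0.2348] [ 3.1413e+00 -6.0000e-04  1.5725e+00] F [ 0.2 -0.2  0.5] w0.0585
```

View pics/w4.png

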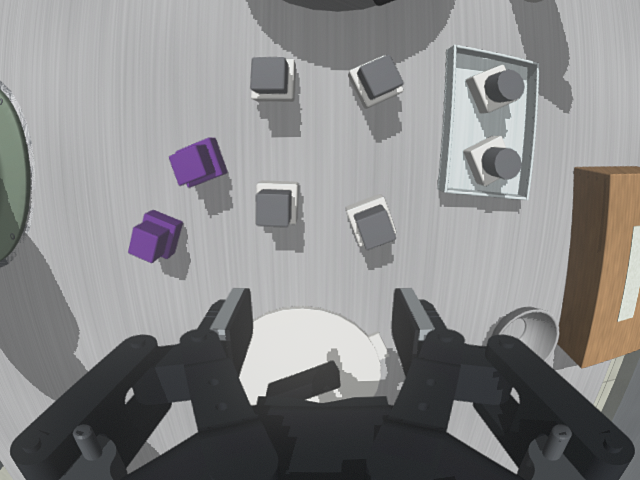

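Both old jars stand in the tray at (503,86) and (501,162). The new jars' caps are at (270,74), (381,76), (274,209) and (376,229).

Run:
```python
from h import *
im=cv2.imread("pics/w4.png");c=wcal("w4")
for u,v in[(268,72),(381,74),(272,212),(376,231)]:
    print(im[v,u],im[v-15,u],im[v+15,u])
    for t in(2,4,6): print(t,*square(c,im,u,v,.056,t))
o=np.hstack([cv2.resize(im[v-35:v+35,u-35:u+35],(280,280),interpolation=cv2.INTER_NEAREST) for u,v in[(274,78),(376,80)]])
p=np.hstack([cv2.resize(im[v-35:v+35,u-35:u+35],(280,280),interpolation=cv2.INTER_NEAREST) for u,v in[(276,208),(372,225)]])
cv2.imwrite("pics/w4c.png",np.vstack([o,p]))
```

```text
[126 122 121] [133 128 127] [123 120 118]
2 752 [0.46282163 0.06597944] [25.2 26.3] 87.6
4 889 [0.46269853 0.06553598] [26.1 27. ] 87.4
6 936 [0.46309932 0.06552476] [26.1 27.9] 87.4
[124 121 119] [120 117 115] [122 118 117]
2 825 [0.56091828 0.06447562] [26.4 26. ] 27.5
4 889 [0.56108278 0.06470372] [27.1 27. ] 27.1
6 7035 [0.53630444 0.09121389] [142.9  89.2] 2.0
[123 119 117] [123 120 118] [123 122 122]
2 817 [ 0.4653273  -0.05476598] [25.5 26.2] 89.0
4 906 [ 0.46505814 -0.05439499] [27.9 26.7] 88.8
6 925 [ 0.46509077 -0.05492906] [28.1 27.5] 86.8
[122 119 117] [123 118 117] [105 102 102]
2 752 [ 0.55896096 -0.07302221] [26.2 26. ] 22.9
4 858 [ 0.55884795 -0.07269053] [27.  27.3] 22.2
6 887 [ 0.55849068 -0.07293107] [27.6 28. ] 22.9
```

View pics/w4c.png

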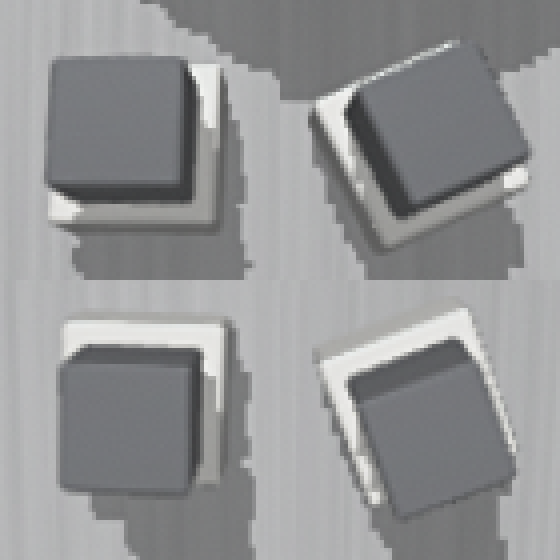

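```bash
cat >> h.py <<'E'
Y=np.deg2rad(117.1);REC=dict(A=(.5368,.2964),B=(.5098,.2130),C=(.4816,.2682),D=(.5650,.2412))
def pick(x,y,deg,r,start=None,syaw=None):
    a=np.deg2rad(deg)
    print("above");plan([x,y,.10],a);print("lift .13 then to",r);plan([*REC[r],.158],Y,start=[x,y,.158],syaw=a,step=.052)
E
python3 -c "
from h import *
pick(.561,.0646,117.2,'A')"
```

```text
above
4 rows rz -0.0376 [[0.0388, 0.0162, 0.0421], [0.0366, 0.0207, 0.0421], [0.0339, 0.0249, 0.0421], [0.0308, 0.0287, 0.0421]]
lift .13 then to A
5 rows rz 0.0001 [[0.0543, 0.0211, -0.0], [0.0543, 0.0211, -0.0], [0.0543, 0.0211, -0.0], [0.0543, 0.0211, -0.0], [0.0543, 0.021, -0.0]]
```

Request:
move_arm(
  jaw=[80, 80, 80, 80, 80, 80, 80],
  dp=[
    [0.0388, 0.0162, 0.0421],
    [0.0366, 0.0207, 0.0421],
    [0.0339, 0.0249, 0.0421],
    [0.0308, 0.0287, 0.0421],
    [0, 0, 0.04],
    [0, 0, 0.05],
    [0, 0, 0],
  ],
  rotation=[
    [0, 0, -0.0376],
    [0, 0, -0.0376],
    [0, 0, -0.0376],
    [0, 0, -0.0376],
    [0, 0, 0],
    [0, 0, 0],
    [0, 0, 0],
  ],
)

```text
clock: 14.98
position: [0.5592, 0.0643, 0.0257]
tool_rot: [-3.138, -0.002, 2.045]
force: [-0.2, -0.4, 1.5]
grip_width: 0.0584
```

Request:
move_arm(
  jaw=[255, 255, 255, 255, 255, 255, 255, 255, 255],
  dp=[
    [0, 0, 0],
    [0, 0, 0],
    [0, 0, 0],
    [0, 0, 0],
    [0, 0, 0],
    [0, 0, -0.04],
    [0, 0, -0.06],
    [0, 0, -0.0625],
    [0, 0, 0],
  ],
  rotation=[
    [0, 0, 0],
    [0, 0, 0],
    [0, 0, 0],
    [0, 0, 0],
    [0, 0, 0],
    [0, 0, 0],
    [0, 0, 0],
    [0, 0, 0],
    [0, 0, 0],
  ],
)

```text
clock: 16.1
position: [0.5626, 0.0638, 0.1624]
tool_rot: [3.135, 0.003, 2.043]
force: [-0.2, 0.3, -1.2]
grip_width: 0.0289
```

Request:
move_arm(
  jaw=[255, 255, 255, 255, 255, 255, 255, 255],
  dp=[
    [0.0272, 0.0105, 0],
    [0.0543, 0.0211, 0],
    [0.0543, 0.0211, 0],
    [0.0543, 0.0211, 0],
    [0.0543, 0.0211, 0],
    [0.0271, 0.0105, 0],
    [0, 0, 0],
    [0, 0, 0],
  ],
  rotation=[
    [0, 0, 0],
    [0, 0, 0],
    [0, 0, 0],
    [0, 0, 0],
    [0, 0, 0],
    [0, 0, 0],
    [0, 0, 0],
    [0, 0, 0],
  ],
)

```text
clock: 17.1
position: [0.5371, 0.2944, 0.1578]
tool_rot: [-3.141, 0.001, 2.043]
force: [0.3, 0.2, 0.5]
grip_width: 0.0289
```

Run:
```python
from h import *
st();plan([*REC['A'],.075],Y);plan([*REC['A'],.10],Y,n=1)
c,im=snap("w5");cv2.imwrite("pics/w5s.png",im)
```

```text
t17.10 [0.5371 0.2944 0.1578] [-3.1413e+00  7.0000e-04  2.0427e+00] F [0.3 0.2 0.5] w0.0289
2 rows rz -0.0002 [[0.0012, 0.0004, 0.0518], [0.0012, 0.0004, 0.0518]]
1 rows rz -0.0003 [[0.0024, 0.0008, 0.0723]]
```

View pics/w5s.png

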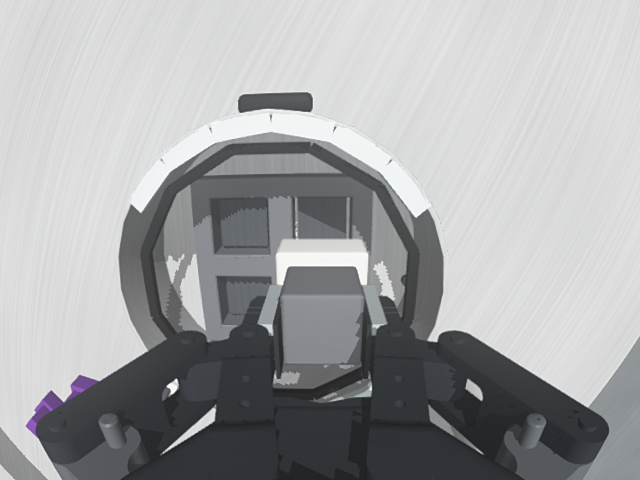

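The jar hangs straight, with the target recess A at (323,217). I'll check the jar's offset in the hand against the recess.

Run:
```python
from h import *
c=wcal("w5");p=bot.observe()["position"];a=2.0427
X=np.array([np.cos(a),np.sin(a)]);V=np.array([np.sin(a),-np.cos(a)])
for u,v in((278,240),(366,239)):
    q=ray(c,u,v,p[2]-.004,True)[:2]-p[:2];print("jar corner in tool",q@X,q@V)
for n,L in(("A",[(297,197),(352,197)]),("C",[(213,199),(268,198),(270,247),(216,250)])):
    q=np.mean([ray(c,u,v,.034,True)[:2] for u,v in L],0);print(n,q)
q=ray(c,(297+352)/2,197,.034,True)[:2]; print("A centre",q-.022*X)
```

```text
jar corner in tool 0.02651177685796965 -0.01772050901416612
jar corner in tool 0.026937023114016943 0.018377744585781484
A [0.52789905 0.31700569]
C [0.4815362  0.27101587]
A centre [0.53791801 0.29735608]
```

Request:
move_arm(
  jaw=[255, 255, 255, 255, 255, 255],
  dp=[
    [0.0015, 0.0003, 0.05],
    [0.0015, 0.0003, 0.045],
    [0, 0, 0.0075],
    [0, 0, 0.0075],
    [0, 0, 0.0075],
    [0, 0, 0],
  ],
  rotation=[
    [0, 0, 0],
    [0, 0, 0],
    [0, 0, 0],
    [0, 0, 0],
    [0, 0, 0],
    [0, 0, 0],
  ],
)

```text
clock: 17.9
position: [0.5365, 0.2977, 0.0643]
tool_rot: [3.141, 0.0, 2.043]
force: [0.4, 0.1, -0.6]
grip_width: 0.0288
```

Request:
move_arm(
  jaw=[255, 255, 255, 255, 255, 255],
  dp=[
    [0, 0, 0.005],
    [0, 0, 0.005],
    [0, 0, 0.005],
    [0, 0, 0.005],
    [0, 0, 0],
    [0, 0, 0],
  ],
  rotation=[
    [0, 0, 0],
    [0, 0, 0],
    [0, 0, 0],
    [0, 0, 0],
    [0, 0, 0],
    [0, 0, 0],
  ],
)

```text
clock: 18.65
position: [0.5363, 0.2978, 0.048]
tool_rot: [-3.142, -0.0, 2.043]
force: [-0.6, -0.1, -0.2]
grip_width: 0.0289
```

Request:
move_arm(
  jaw=[255, 255, 255, 255, 255, 255, 255],
  dp=[
    [0, 0, 0.004],
    [0, 0, 0.004],
    [0, 0, 0.003],
    [0, 0, 0.002],
    [0, 0, 0.001],
    [0, 0, 0],
    [0, 0, 0],
  ],
  rotation=[
    [0, 0, 0],
    [0, 0, 0],
    [0, 0, 0],
    [0, 0, 0],
    [0, 0, 0],
    [0, 0, 0],
    [0, 0, 0],
  ],
)

```text
clock: 19.52
position: [0.5366, 0.2981, 0.0393]
tool_rot: [3.14, 0.001, 2.043]
force: [-13.8, -9.4, 51.9]
grip_width: 0.0286
```

Force of 52 N shows the jar has bottomed out. I'll release, lift and look.

Request:
move_arm(
  jaw=[120, 120, 120, 120, 120, 120, 120, 120, 120],
  dp=[
    [0, 0, -0.002],
    [0, 0, 0],
    [0, 0, 0],
    [0, 0, -0.03],
    [0, 0, -0.06],
    [0, 0, -0.06],
    [0, 0, -0.05],
    [0, 0, 0],
    [0, 0, 0],
  ],
  rotation=[
    [0, 0, 0],
    [0, 0, 0],
    [0, 0, 0],
    [0, 0, 0],
    [0, 0, 0],
    [0, 0, 0],
    [0, 0, 0],
    [0, 0, 0],
    [0, 0, 0],
  ],
)

```text
clock: 20.65
position: [0.5361, 0.2974, 0.1976]
tool_rot: [-3.141, 0.0, 2.043]
force: [-0.6, 0.1, -0.3]
grip_width: 0.0451
```

Run:
```python
from h import *
st();pick(.5588,-.0728,112.7,'C')
c,im=snap("w6");cv2.imwrite("pics/w6c.png",cv2.resize(im[130:330,180:420],None,fx=2.5,fy=2.5))
```

```text
t20.65 [0.5361 0.2974 0.1976] [-3.1409e+00  2.0000e-04  2.0433e+00] F [-0.6  0.1 -0.3] w0.0451
above
7 rows rz 0.0035 [[-0.0607, -0.0265, 0.0174], [-0.061, -0.0258, 0.0174], [-0.0613, -0.0252, 0.0174], [-0.0615, -0.0245, 0.0174], [-0.0618, -0.0238, 0.0174], [-0.0621, -0.0231, 0.0174], [-0.0623, -0.0225, 0.0174]]
lift .13 then to C
7 rows rz -0.0035 [[0.0615, 0.0108, -0.0], [0.0614, 0.0115, -0.0], [0.0612, 0.0121, -0.0], [0.0611, 0.0128, -0.0], [0.061, 0.0135, -0.0], [0.0608, 0.0141, -0.0], [0.0607, 0.0148, -0.0]]
```

View pics/w6c.png

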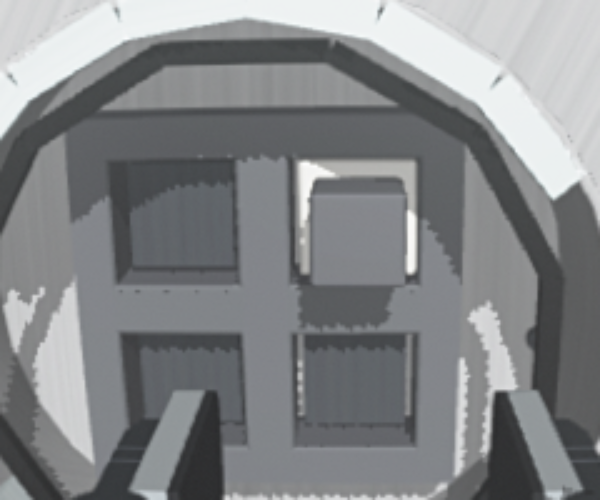

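The jar sits in recess A with its shoulder apparently flush. Next is jar 4 into C.

Request:
move_arm(
  jaw=[80, 80, 80, 80, 80, 80, 80, 80, 80],
  dp=[
    [-0.0607, -0.0265, 0.0174],
    [-0.061, -0.0258, 0.0174],
    [-0.0613, -0.0252, 0.0174],
    [-0.0615, -0.0245, 0.0174],
    [-0.0618, -0.0238, 0.0174],
    [-0.0621, -0.0231, 0.0174],
    [-0.0623, -0.0225, 0.0174],
    [0, 0, 0],
    [0, 0, 0],
  ],
  rotation=[
    [0, 0, 0.0035],
    [0, 0, 0.0035],
    [0, 0, 0.0035],
    [0, 0, 0.0035],
    [0, 0, 0.0035],
    [0, 0, 0.0035],
    [0, 0, 0.0035],
    [0, 0, 0],
    [0, 0, 0],
  ],
)

```text
clock: 21.82
position: [0.5584, -0.0719, 0.1002]
tool_rot: [-3.141, -0.001, 1.967]
force: [-0.1, 0.9, 0.5]
grip_width: 0.0584
```

```bash
cat >> h.py <<'E'
def proje(cal,p):
    T=cal["T"];q=T[:3,:3].T@(np.array(p)-T[:3,3]);K=np.array(cal["camera_matrix"]);th=np.arctan2(np.hypot(q[0],q[1]),q[2]);r=np.hypot(q[0],q[1])
    return K[0,2]+K[0,0]*th*q[0]/r,K[1,2]+K[1,1]*th*q[1]/r
def chk(name,x,y):
    st();c,im=snap(name);u,v=proje(c,[x,y,.056]);print("px",u,v)
    for t in(3,5):print(*square(c,im,int(u),int(v),.056,t))
E
python3 - <<'E'
from h import *
chk("w7",.5588,-.0728);plan([.5588,-.0728,.028],np.deg2rad(112.7),n=3)
E
```

```text
t21.82 [ 0.5584 -0.0719  0.1002] [-3.1408e+00 -1.3000e-03  1.9666e+00] F [-0.1  0.9  0.5] w0.0584
px 321.33222189115406 268.47226191846516
2232 [ 0.55893068 -0.07221356] [27.3 27.3] 22.7
2399 [ 0.55882178 -0.0725756 ] [27.8 27.9] 22.7
3 rows rz 0.0001 [[-0.0006, -0.0002, 0.0302]]
```

Request:
move_arm(
  jaw=[80, 80, 80, 255, 255, 255, 255, 255],
  dp=[
    [-0.0005, 0, 0.045],
    [-0.0005, 0, 0.045],
    [0, 0, 0],
    [0, 0, 0],
    [0, 0, 0],
    [0, 0, 0],
    [0, 0, 0],
    [0, 0, 0],
  ],
  rotation=[
    [0, 0, 0],
    [0, 0, 0],
    [0, 0, 0],
    [0, 0, 0],
    [0, 0, 0],
    [0, 0, 0],
    [0, 0, 0],
    [0, 0, 0],
  ],
)

```text
clock: 22.88
position: [0.56, -0.0729, 0.0306]
tool_rot: [3.139, 0.001, 1.967]
force: [-1.2, 1.7, 6.8]
grip_width: 0.0289
```

Request:
move_arm(
  jaw=[255, 255, 255, 255],
  dp=[
    [0, 0, -0.04],
    [0, 0, -0.06],
    [0, 0, -0.0625],
    [0, 0, 0],
  ],
  rotation=[
    [0, 0, 0],
    [0, 0, 0],
    [0, 0, 0],
    [0, 0, 0],
  ],
)

```text
clock: 23.38
position: [0.5611, -0.0733, 0.1636]
tool_rot: [3.136, 0.004, 1.966]
force: [0.1, -0.5, -1.1]
grip_width: 0.0289
```

Request:
move_arm(
  jaw=[255, 255, 255, 255, 255, 255, 255, 255, 255],
  dp=[
    [0.0615, 0.0108, 0],
    [0.0614, 0.0115, 0],
    [0.0612, 0.0121, 0],
    [0.0611, 0.0128, 0],
    [0.061, 0.0135, 0],
    [0.0608, 0.0141, 0],
    [0.0607, 0.0148, 0],
    [0, 0, 0],
    [0, 0, 0],
  ],
  rotation=[
    [0, 0, -0.0035],
    [0, 0, -0.0035],
    [0, 0, -0.0035],
    [0, 0, -0.0035],
    [0, 0, -0.0035],
    [0, 0, -0.0035],
    [0, 0, -0.0035],
    [0, 0, 0],
    [0, 0, 0],
  ],
)

```text
clock: 24.5
position: [0.4821, 0.2674, 0.1589]
tool_rot: [-3.141, 0.001, 2.044]
force: [0.8, -0.2, -0.0]
grip_width: 0.0285
```

Run:
```python
from h import *
st();x,y=REC['C'];plan([x-.0006,y+.0005,.067],Y,n=2)
```

```text
t24.50 [0.4821 0.2674 0.1589] [-3.1414e+00  6.0000e-04  2.0436e+00] F [ 0.8 -0.2 -0. ] w0.0285
2 rows rz -0.0000 [[0.001, -0.0002, 0.0574]]
```

Request:
move_arm(
  jaw=[255, 255, 255, 255, 255, 255, 255, 255, 255],
  dp=[
    [0.001, -0.0002, 0.055],
    [0.001, -0.0002, 0.045],
    [0, 0, 0.0075],
    [0, 0, 0.0075],
    [0, 0, 0.005],
    [0, 0, 0.005],
    [0, 0, 0.005],
    [0, 0, 0.004],
    [0, 0, 0],
  ],
  rotation=[
    [0, 0, 0],
    [0, 0, 0],
    [0, 0, 0],
    [0, 0, 0],
    [0, 0, 0],
    [0, 0, 0],
    [0, 0, 0],
    [0, 0, 0],
    [0, 0, 0],
  ],
)

```text
clock: 25.62
position: [0.481, 0.2691, 0.0515]
tool_rot: [-3.141, -0.0, 2.043]
force: [-0.3, -0.3, -0.6]
grip_width: 0.0288
```

Request:
move_arm(
  jaw=[255, 255, 255, 255, 255, 255, 255],
  dp=[
    [0, 0, 0.004],
    [0, 0, 0.004],
    [0, 0, 0.003],
    [0, 0, 0.002],
    [0, 0, 0.001],
    [0, 0, 0],
    [0, 0, 0],
  ],
  rotation=[
    [0, 0, 0],
    [0, 0, 0],
    [0, 0, 0],
    [0, 0, 0],
    [0, 0, 0],
    [0, 0, 0],
    [0, 0, 0],
  ],
)

```text
clock: 26.5
position: [0.4812, 0.2693, 0.0406]
tool_rot: [3.141, -0.0, 2.043]
force: [0.9, 0.9, 3.1]
grip_width: 0.0286
```

Request:
move_arm(
  jaw=[255, 255, 255, 255, 255],
  dp=[
    [0, 0, 0.002],
    [0, 0, 0.0015],
    [0, 0, 0.001],
    [0, 0, 0],
    [0, 0, 0],
  ],
  rotation=[
    [0, 0, 0],
    [0, 0, 0],
    [0, 0, 0],
    [0, 0, 0],
    [0, 0, 0],
  ],
)

```text
clock: 27.12
position: [0.4814, 0.2695, 0.04]
tool_rot: [3.14, 0.002, 2.043]
force: [-16.4, -10.8, 76.5]
grip_width: 0.0284
```

Request:
move_arm(
  jaw=[255, 120, 120, 120, 120, 120, 120, 120, 120],
  dp=[
    [0, 0, -0.0045],
    [0, 0, 0],
    [0, 0, 0],
    [0, 0, 0],
    [0, 0, -0.03],
    [0, 0, -0.06],
    [0, 0, -0.06],
    [0, 0, -0.05],
    [0, 0, 0],
  ],
  rotation=[
    [0, 0, 0],
    [0, 0, 0],
    [0, 0, 0],
    [0, 0, 0],
    [0, 0, 0],
    [0, 0, 0],
    [0, 0, 0],
    [0, 0, 0],
    [0, 0, 0],
  ],
)

```text
clock: 28.25
position: [0.4821, 0.2698, 0.2029]
tool_rot: [3.137, 0.0, 2.043]
force: [0.3, 0.7, -0.8]
grip_width: 0.0456
```

Run:
```python
from h import *
st();snap("w8");pick(.4630,.0655,87.5,'D')
```

```text
t28.25 [0.4821 0.2698 0.2029] [3.1375e+00 1.0000e-04 2.0430e+00] F [ 0.3  0.7 -0.8] w0.0456
above
5 rows rz 0.0328 [[-0.0432, -0.0273, 0.0253], [-0.0458, -0.0227, 0.0253], [-0.0479, -0.0178, 0.0253], [-0.0495, -0.0128, 0.0253], [-0.0505, -0.0077, 0.0253]]
lift .13 then to D
4 rows rz -0.0411 [[0.0562, 0.0294, -0.0], [0.052, 0.0364, -0.0], [0.0469, 0.0428, -0.0], [0.0409, 0.0485, -0.0]]
```

Request:
move_arm(
  jaw=[80, 80, 80, 80, 80, 80, 80],
  dp=[
    [-0.0432, -0.0273, 0.0253],
    [-0.0458, -0.0227, 0.0253],
    [-0.0479, -0.0178, 0.0253],
    [-0.0495, -0.0128, 0.0253],
    [-0.0505, -0.0077, 0.0253],
    [0, 0, 0],
    [0, 0, 0],
  ],
  rotation=[
    [0, 0, 0.0328],
    [0, 0, 0.0328],
    [0, 0, 0.0328],
    [0, 0, 0.0328],
    [0, 0, 0.0328],
    [0, 0, 0],
    [0, 0, 0],
  ],
)

```text
clock: 29.18
position: [0.4624, 0.0661, 0.0988]
tool_rot: [-3.14, -0.0, 1.529]
force: [-0.1, 0.2, -1.0]
grip_width: 0.0585
```

Run:
```python
from h import *
chk("w9",.4630,.0655);plan([.4630,.0655,.029],np.deg2rad(87.5),n=2)
```

```text
t29.18 [0.4624 0.0661 0.0988] [-3.1405e+00 -4.0000e-04  1.5293e+00] F [-0.1  0.2 -1. ] w0.0585
px 321.73344647076453 268.97910961037564
2255 [0.46311507 0.06656619] [26.6 26.4] 87.6
2442 [0.46279092 0.06655088] [27.7 27.5] 87.6
2 rows rz 0.0004 [[-0.0006, 0.0003, 0.0438], [-0.0006, 0.0003, 0.0438]]
```

Request:
move_arm(
  jaw=[80, 80, 80, 255, 255, 255, 255, 255],
  dp=[
    [0.0002, 0.0006, 0.0435],
    [0, 0, 0.0435],
    [0, 0, 0],
    [0, 0, 0],
    [0, 0, 0],
    [0, 0, 0],
    [0, 0, 0],
    [0, 0, 0],
  ],
  rotation=[
    [0, 0, 0],
    [0, 0, 0],
    [0, 0, 0],
    [0, 0, 0],
    [0, 0, 0],
    [0, 0, 0],
    [0, 0, 0],
    [0, 0, 0],
  ],
)

```text
clock: 30.22
position: [0.4639, 0.066, 0.0311]
tool_rot: [3.139, -0.001, 1.528]
force: [-1.9, 1.3, 8.2]
grip_width: 0.0289
```

Request:
move_arm(
  jaw=[255, 255, 255, 255],
  dp=[
    [0, 0, -0.04],
    [0, 0, -0.06],
    [0, 0, -0.0625],
    [0, 0, 0],
  ],
  rotation=[
    [0, 0, 0],
    [0, 0, 0],
    [0, 0, 0],
    [0, 0, 0],
  ],
)

```text
clock: 30.72
position: [0.4649, 0.0658, 0.1637]
tool_rot: [3.135, -0.001, 1.528]
force: [-0.2, 0.1, -1.6]
grip_width: 0.0291
```

Request:
move_arm(
  jaw=[255, 255, 255, 255, 255, 255, 255],
  dp=[
    [0.0562, 0.0294, 0],
    [0.052, 0.0364, 0],
    [0.0469, 0.0428, 0],
    [0.0409, 0.0485, 0],
    [0, 0, 0],
    [0, 0, 0],
    [0, 0, 0],
  ],
  rotation=[
    [0, 0, -0.0411],
    [0, 0, -0.0411],
    [0, 0, -0.0411],
    [0, 0, -0.0411],
    [0, 0, 0],
    [0, 0, 0],
    [0, 0, 0],
  ],
)

```text
clock: 31.6
position: [0.5647, 0.2403, 0.1597]
tool_rot: [-3.141, 0.001, 2.043]
force: [-0.3, -0.1, -1.7]
grip_width: 0.0286
```

Run:
```python
from h import *
x,y=REC['D'];st();plan([x-.0006,y+.0005,.067],Y,n=2);snap("w10")
```

```text
t31.60 [0.5647 0.2403 0.1597] [-3.1412e+00  7.0000e-04  2.0433e+00] F [-0.3 -0.1 -1.7] w0.0286
2 rows rz -0.0001 [[0.0009, 0.0002, 0.058]]
```

View pics/w10.png

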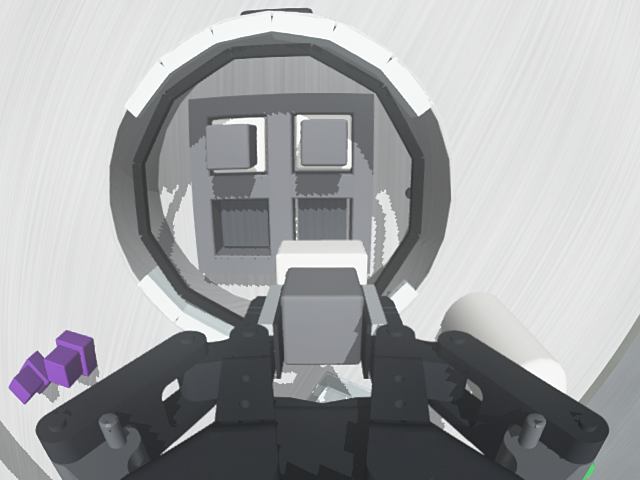

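Both placed jars look good at (232,145) and (323,142). The third is aligned over recess D at (323,220).

Request:
move_arm(
  jaw=[255, 255, 255, 255, 255, 255, 255, 255, 255],
  dp=[
    [0.001, 0.0002, 0.055],
    [0.0008, 0.0002, 0.045],
    [0, 0, 0.0075],
    [0, 0, 0.0075],
    [0, 0, 0.005],
    [0, 0, 0.005],
    [0, 0, 0.005],
    [0, 0, 0.004],
    [0, 0, 0],
  ],
  rotation=[
    [0, 0, 0],
    [0, 0, 0],
    [0, 0, 0],
    [0, 0, 0],
    [0, 0, 0],
    [0, 0, 0],
    [0, 0, 0],
    [0, 0, 0],
    [0, 0, 0],
  ],
)

```text
clock: 32.78
position: [0.5644, 0.2428, 0.0523]
tool_rot: [-3.141, -0.0, 2.045]
force: [-1.1, 0.4, -0.9]
grip_width: 0.0288
```

Request:
move_arm(
  jaw=[255, 255, 255, 255, 255, 255, 255],
  dp=[
    [0, 0, 0.004],
    [0, 0, 0.004],
    [0, 0, 0.003],
    [0, 0, 0.002],
    [0, 0, 0.0015],
    [0, 0, 0],
    [0, 0, 0],
  ],
  rotation=[
    [0, 0, 0],
    [0, 0, 0],
    [0, 0, 0],
    [0, 0, 0],
    [0, 0, 0],
    [0, 0, 0],
    [0, 0, 0],
  ],
)

```text
clock: 33.65
position: [0.5647, 0.243, 0.0411]
tool_rot: [3.141, -0.0, 2.045]
force: [0.1, 0.1, 6.5]
grip_width: 0.0285
```

Request:
move_arm(
  jaw=[255, 255, 255, 255, 255],
  dp=[
    [0, 0, 0.0015],
    [0, 0, 0.0012],
    [0, 0, 0.001],
    [0, 0, 0],
    [0, 0, 0],
  ],
  rotation=[
    [0, 0, 0],
    [0, 0, 0],
    [0, 0, 0],
    [0, 0, 0],
    [0, 0, 0],
  ],
)

```text
clock: 34.28
position: [0.5648, 0.2432, 0.0407]
tool_rot: [3.14, 0.001, 2.045]
force: [-14.8, -8.8, 54.2]
grip_width: 0.0287
```

Request:
move_arm(
  jaw=[255, 120, 120, 120, 120, 120, 120, 120, 120],
  dp=[
    [0, 0, -0.0037],
    [0, 0, 0],
    [0, 0, 0],
    [0, 0, 0],
    [0, 0, -0.03],
    [0, 0, -0.06],
    [0, 0, -0.06],
    [0, 0, -0.05],
    [0, 0, 0],
  ],
  rotation=[
    [0, 0, 0],
    [0, 0, 0],
    [0, 0, 0],
    [0, 0, 0],
    [0, 0, 0],
    [0, 0, 0],
    [0, 0, 0],
    [0, 0, 0],
    [0, 0, 0],
  ],
)

```text
clock: 35.4
position: [0.5655, 0.2435, 0.2037]
tool_rot: [3.137, 0.0, 2.044]
force: [0.2, -0.4, -0.3]
grip_width: 0.0457
```

Run:
```python
from h import *
st();snap("w11");pick(.4650,-.0540,88.2,'B')
```

```text
t35.40 [0.5655 0.2435 0.2037] [3.1373e+00 4.0000e-04 2.0445e+00] F [ 0.2 -0.4 -0.3] w0.0457
above
6 rows rz 0.0268 [[-0.0456, -0.0467, 0.0212], [-0.0493, -0.0427, 0.0212], [-0.0527, -0.0385, 0.0212], [-0.0558, -0.0339, 0.0212], [-0.0584, -0.0291, 0.0212], [-0.0607, -0.0241, 0.0212]]
lift .13 then to B
6 rows rz -0.0268 [[0.0559, 0.0076, -0.0], [0.0551, 0.0122, -0.0], [0.0538, 0.0168, -0.0], [0.0522, 0.0213, -0.0], [0.0503, 0.0256, -0.0], [0.0479, 0.0297, -0.0]]
```

Request:
move_arm(
  jaw=[80, 80, 80, 80, 80, 80, 80, 80],
  dp=[
    [-0.0456, -0.0467, 0.0212],
    [-0.0493, -0.0427, 0.0212],
    [-0.0527, -0.0385, 0.0212],
    [-0.0558, -0.0339, 0.0212],
    [-0.0584, -0.0291, 0.0212],
    [-0.0607, -0.0241, 0.0212],
    [0, 0, 0],
    [0, 0, 0],
  ],
  rotation=[
    [0, 0, 0.0268],
    [0, 0, 0.0268],
    [0, 0, 0.0268],
    [0, 0, 0.0268],
    [0, 0, 0.0268],
    [0, 0, 0.0268],
    [0, 0, 0],
    [0, 0, 0],
  ],
)

```text
clock: 36.45
position: [0.4644, -0.0537, 0.0986]
tool_rot: [-3.141, -0.001, 1.54]
force: [0.0, -0.7, -0.3]
grip_width: 0.0588
```

Run:
```python
from h import *
chk("w12",.4650,-.0540);plan([.4650,-.0540,.029],np.deg2rad(88.2),n=2)
```

```text
t36.45 [ 0.4644 -0.0537  0.0986] [-3.1407e+00 -6.0000e-04  1.5399e+00] F [ 0.  -0.7 -0.3] w0.0588
px 321.712687030185 268.6899490789623
2261 [ 0.46545858 -0.0548113 ] [26.7 26.7] 88.2
2481 [ 0.46530128 -0.05453571] [27.3 27.8] 88.2
2 rows rz 0.0002 [[-0.0005, 0.0002, 0.0437], [-0.0005, 0.0002, 0.0437]]
```

Request:
move_arm(
  jaw=[80, 80, 80, 255, 255, 255, 255, 255],
  dp=[
    [-0.001, 0.0008, 0.0435],
    [0, 0, 0.0435],
    [0, 0, 0],
    [0, 0, 0],
    [0, 0, 0],
    [0, 0, 0],
    [0, 0, 0],
    [0, 0, 0],
  ],
  rotation=[
    [0, 0, 0],
    [0, 0, 0],
    [0, 0, 0],
    [0, 0, 0],
    [0, 0, 0],
    [0, 0, 0],
    [0, 0, 0],
    [0, 0, 0],
  ],
)

```text
clock: 37.5
position: [0.4659, -0.0546, 0.0309]
tool_rot: [3.139, -0.0, 1.54]
force: [-2.9, 2.5, 8.8]
grip_width: 0.0289
```

Request:
move_arm(
  jaw=[255, 255, 255, 255],
  dp=[
    [0, 0, -0.04],
    [0, 0, -0.06],
    [0, 0, -0.0625],
    [0, 0, 0],
  ],
  rotation=[
    [0, 0, 0],
    [0, 0, 0],
    [0, 0, 0],
    [0, 0, 0],
  ],
)

```text
clock: 38.0
position: [0.467, -0.0552, 0.1636]
tool_rot: [3.135, 0.001, 1.539]
force: [-0.9, -0.3, -2.1]
grip_width: 0.0287
```

Request:
move_arm(
  jaw=[255, 255, 255, 255, 255, 255, 255, 255, 255],
  dp=[
    [0.0559, 0.0076, 0],
    [0.0551, 0.0122, 0],
    [0.0538, 0.0168, 0],
    [0.0522, 0.0213, 0],
    [0.0503, 0.0256, 0],
    [0.0479, 0.0297, 0],
    [0, 0, 0],
    [0, 0, 0],
    [0, 0, 0],
  ],
  rotation=[
    [0, 0, -0.0268],
    [0, 0, -0.0268],
    [0, 0, -0.0268],
    [0, 0, -0.0268],
    [0, 0, -0.0268],
    [0, 0, -0.0268],
    [0, 0, 0],
    [0, 0, 0],
    [0, 0, 0],
  ],
)

```text
clock: 39.12
position: [0.5099, 0.2109, 0.1596]
tool_rot: [-3.141, 0.001, 2.043]
force: [1.0, 0.1, -0.9]
grip_width: 0.0285
```

Run:
```python
from h import *
x,y=REC['B'];st();plan([x-.0004,y+.0007,.067],Y,n=2)
```

```text
t39.12 [0.5099 0.2109 0.1596] [-3.1413e+00  7.0000e-04  2.0430e+00] F [ 1.   0.1 -0.9] w0.0285
2 rows rz -0.0001 [[0.0017, 0.0005, 0.0579]]
```

Request:
move_arm(
  jaw=[255, 255, 255, 255, 255, 255, 255, 255, 255],
  dp=[
    [0.0014, 0.0004, 0.055],
    [0.0013, 0.0004, 0.045],
    [0, 0, 0.0075],
    [0, 0, 0.0075],
    [0, 0, 0.005],
    [0, 0, 0.005],
    [0, 0, 0.005],
    [0, 0, 0.004],
    [0, 0, 0],
  ],
  rotation=[
    [0, 0, 0],
    [0, 0, 0],
    [0, 0, 0],
    [0, 0, 0],
    [0, 0, 0],
    [0, 0, 0],
    [0, 0, 0],
    [0, 0, 0],
    [0, 0, 0],
  ],
)

```text
clock: 40.25
position: [0.5093, 0.2143, 0.0521]
tool_rot: [-3.141, -0.0, 2.045]
force: [0.1, 0.2, -1.5]
grip_width: 0.0291
```

Request:
move_arm(
  jaw=[255, 255, 255, 255, 255, 255, 255],
  dp=[
    [0, 0, 0.004],
    [0, 0, 0.004],
    [0, 0, 0.003],
    [0, 0, 0.002],
    [0, 0, 0.0015],
    [0, 0, 0],
    [0, 0, 0],
  ],
  rotation=[
    [0, 0, 0],
    [0, 0, 0],
    [0, 0, 0],
    [0, 0, 0],
    [0, 0, 0],
    [0, 0, 0],
    [0, 0, 0],
  ],
)

```text
clock: 41.12
position: [0.5095, 0.2144, 0.0409]
tool_rot: [3.141, 0.0, 2.045]
force: [-0.4, -1.0, 6.7]
grip_width: 0.0285
```

Same pattern as before, so I'll press home, release, and back off to a viewing pose.

Request:
move_arm(
  jaw=[255, 255, 255, 255, 255],
  dp=[
    [0, 0, 0.0015],
    [0, 0, 0.0012],
    [0, 0, 0.001],
    [0, 0, 0],
    [0, 0, 0],
  ],
  rotation=[
    [0, 0, 0],
    [0, 0, 0],
    [0, 0, 0],
    [0, 0, 0],
    [0, 0, 0],
  ],
)

```text
clock: 41.75
position: [0.5097, 0.2146, 0.0404]
tool_rot: [3.14, 0.002, 2.045]
force: [-16.1, -9.5, 65.1]
grip_width: 0.029
```

Request:
move_arm(
  jaw=[255, 120, 120, 120, 120, 120, 120, 120, 120, 120],
  dp=[
    [0, 0, -0.0037],
    [0, 0, 0],
    [0, 0, 0],
    [0, 0, 0],
    [0, 0, -0.03],
    [0, 0, -0.06],
    [0, 0, -0.06],
    [-0.05, 0, -0.05],
    [-0.045, 0, 0],
    [0, 0, 0],
  ],
  rotation=[
    [0, 0, 0],
    [0, 0, 0],
    [0, 0, 0],
    [0, 0, 0],
    [0, 0, 0],
    [0, 0, 0],
    [0, 0, 0],
    [0, 0, 0],
    [0, 0, 0],
    [0, 0, 0],
  ],
)

```text
clock: 43.0
position: [0.5452, 0.1438, 0.2006]
tool_rot: [-3.141, 0.001, 2.04]
force: [-0.5, 1.1, 0.0]
grip_width: 0.0452
```

Run:
```python
from h import *
st();c,im=snap("w13")
for r in "ABCD":
    u,v=proje(c,[*REC[r],.066]);print(r,round(u),round(v),*square(c,im,int(u),int(v),.066,4))
ctr=np.mean(list(REC.values()),0);u,v=map(int,proje(c,[*ctr,.034]));print(u,v)
y0=max(0,v-95);cv2.imwrite("pics/w13c.png",cv2.resize(im[y0:y0+190,u-110:u+110],None,fx=3,fy=3,interpolation=cv2.INTER_CUBIC))
```

```text
t43.00 [0.5452 0.1438 0.2006] [-3.1414e+00  1.1000e-03  2.0403e+00] F [-0.5  1.1  0. ] w0.0452
A 404 45 1043 [0.53616356 0.29861666] [25.5 26.1] 26.0
B 321 123 1197 [0.51017248 0.21348323] [26.4 25.4] 26.9
C 321 42 1117 [0.48116618 0.26911637] [25.1 25.6] 26.8
D 405 125 4307 [0.56769403 0.26162613] [ 50.2 132.8] 27.2
359 87
```

View pics/w13c.png

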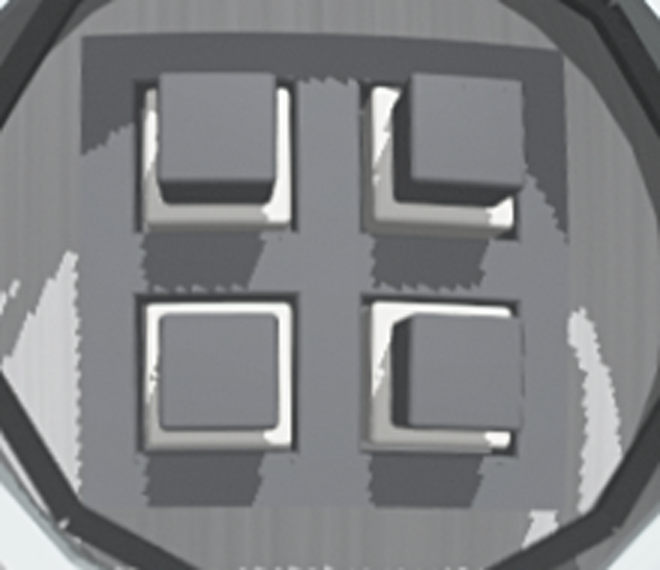

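All four square-capped jars are seated, and each hit a hard stop at a TCP height matching home. Now the lid.

Run:
```python
from h import *
plan([.466,-.275,.22],np.deg2rad(25))
```

```text
10 rows rz 0.0511 [[-0.0424, -0.0326, -0.0024], [-0.0471, -0.0254, -0.0024], [-0.0505, -0.0176, -0.0024], [-0.0527, -0.0093, -0.0024], [-0.0535, -0.0007, -0.0024], [-0.0529, 0.0078, -0.0024], [-0.051, 0.0162, -0.0024], [-0.0477, 0.0241, -0.0024], [-0.0432, 0.0315, -0.0024], [-0.0377, 0.038, -0.0024]]
```

Request:
move_arm(
  jaw=[60, 60, 60, 60, 60, 60, 60, 60, 60, 60],
  dp=[
    [-0.0424, -0.0326, -0.0024],
    [-0.0471, -0.0254, -0.0024],
    [-0.0505, -0.0176, -0.0024],
    [-0.0527, -0.0093, -0.0024],
    [-0.0535, -0.0007, -0.0024],
    [-0.0529, 0.0078, -0.0024],
    [-0.051, 0.0162, -0.0024],
    [-0.0477, 0.0241, -0.0024],
    [-0.0432, 0.0315, -0.0024],
    [-0.0377, 0.038, -0.0024],
  ],
  rotation=[
    [0, 0, 0.0511],
    [0, 0, 0.0511],
    [0, 0, 0.0511],
    [0, 0, 0.0511],
    [0, 0, 0.0511],
    [0, 0, 0.0511],
    [0, 0, 0.0511],
    [0, 0, 0.0511],
    [0, 0, 0.0511],
    [0, 0, 0.0511],
  ],
)

```text
clock: 44.3
position: [0.4667, -0.2743, 0.2197]
tool_rot: [-3.141, -0.0, 0.436]
force: [-0.3, 0.6, 0.1]
grip_width: 0.0652
```

Request:
move_arm(
  jaw=[60, 60, 60],
  dp=[
    [0, 0, 0],
    [0, 0, 0],
    [0, 0, 0],
  ],
  rotation=[
    [0, 0, 0],
    [0, 0, 0],
    [0, 0, 0],
  ],
)

```text
clock: 44.68
position: [0.4672, -0.2727, 0.2198]
tool_rot: [-3.141, -0.0, 0.442]
force: [-1.0, -0.4, -0.6]
grip_width: 0.0653
```

Run:
```python
from h import *
st();c,im=snap("w14");g=cv2.cvtColor(im,cv2.COLOR_BGR2GRAY)
u,v=map(int,proje(c,[.487,-.267,.042]));print(u,v,g[v-40:v+41:5,u],im[v,u])
for t in(6,12,20):print("bar",t,*square(c,im,u,v,.042,t))
```

```text
t44.67 [ 0.4672 -0.2727  0.2198] [-3.141e+00 -1.000e-04  4.422e-01] F [-1.  -0.4 -0.6] w0.0653
324 193 [74 73 72 71 72 71 69 70 71 70 68 69 67 69 68 70 71] [71 71 70]
bar 6 2021 [ 0.48796337 -0.26996546] [86.  17.6] 25.2
bar 12 2043 [ 0.48803647 -0.27012087] [86.  17.9] 25.2
bar 20 2096 [ 0.4880449  -0.27023774] [87.8 18.2] 25.2
```

View pics/w14.png

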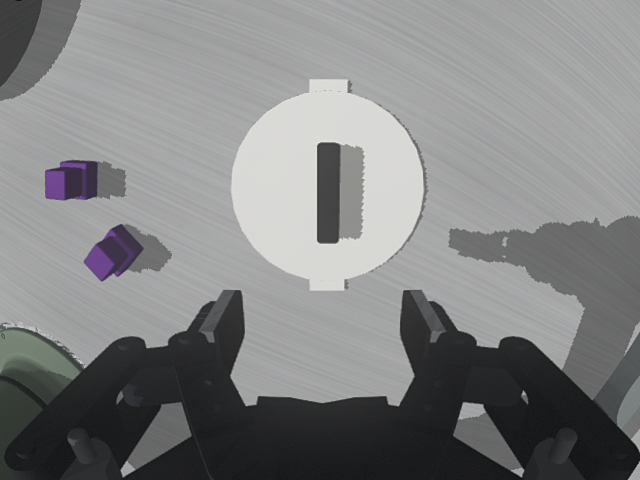

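The lid's bar is centred at (328,193) px, world (0.488, -0.270), at 25.2°, with its lugs along the bar.

Run:
```python
from h import *
c=wcal("w14");print(ray(c,328,186,.008,True))
y=np.deg2rad(25.2);plan([.488,-.270,.06],y)
d=[.5233,.2547,.20]
plan(d,np.deg2rad(207.1),n=20,start=[.488,-.270,.20],syaw=y)
```

```text
[ 0.48994205 -0.2695066   0.008     ]
3 rows rz 0.0002 [[0.0084, 0.0026, 0.0666], [0.0084, 0.0026, 0.0666], [0.0084, 0.0026, 0.0666]]
20 rows rz -0.0505 [[0.016, -0.0287, -0.0], [0.0203, -0.0258, -0.0], [0.0241, -0.0223, -0.0], [0.0274, -0.0182, -0.0], [0.0299, -0.0137, -0.0], [0.0317, -0.0088, -0.0], [0.0327, -0.0037, -0.0], [0.0328, 0.0016, -0.0], [0.0322, 0.0067, -0.0], [0.0307, 0.0117, -0.0], [0.0285, 0.0164, -0.0], [0.0255, 0.0207, -0.0], [0.0219, 0.0245, -0.0], [0.0178, 0.0277, -0.0], [0.0132, 0.0301, -0.0], [0.0082, 0.0318, -0.0], [0.0031, 0.0327, -0.0], [-0.0021, 0.0328, -0.0], [-0.0073, 0.0321, -0.0], [-0.0122, 0.0305, -0.0]]
```

Request:
move_arm(
  jaw=[60, 60, 60, 60, 60, 60, 60],
  dp=[
    [0.0084, 0.0026, 0.0666],
    [0.0084, 0.0026, 0.0666],
    [0.0084, 0.0026, 0.0666],
    [0, 0, 0],
    [0, 0, 0.035],
    [0, 0, 0.02],
    [0, 0, 0],
  ],
  rotation=[
    [0, 0, 0],
    [0, 0, 0],
    [0, 0, 0],
    [0, 0, 0],
    [0, 0, 0],
    [0, 0, 0],
    [0, 0, 0],
  ],
)

```text
clock: 45.6
position: [0.4877, -0.2712, 0.0167]
tool_rot: [-3.142, 0.0, 0.44]
force: [0.9, -0.8, -0.5]
grip_width: 0.0654
```

Request:
move_arm(
  jaw=[255, 255, 255, 255, 255, 255, 255],
  dp=[
    [0, 0, 0],
    [0, 0, 0],
    [0, 0, 0],
    [0, 0, 0],
    [0, 0, 0],
    [0, 0, 0],
    [0, 0, 0],
  ],
  rotation=[
    [0, 0, 0],
    [0, 0, 0],
    [0, 0, 0],
    [0, 0, 0],
    [0, 0, 0],
    [0, 0, 0],
    [0, 0, 0],
  ],
  squeeze=110,
)

```text
clock: 46.48
position: [0.4879, -0.2713, 0.0171]
tool_rot: [3.141, -0.0, 0.439]
force: [-3.8, 2.1, 16.7]
grip_width: 0.0177
```

Request:
move_arm(
  jaw=[255, 255, 255, 255, 255, 255, 255],
  dp=[
    [0, 0, -0.02],
    [0, 0, -0.045],
    [0, 0, -0.05],
    [0, 0, -0.05],
    [0, 0, -0.04],
    [0, 0, -0.0275],
    [0, 0, 0],
  ],
  rotation=[
    [0, 0, 0],
    [0, 0, 0],
    [0, 0, 0],
    [0, 0, 0],
    [0, 0, 0],
    [0, 0, 0],
    [0, 0, 0],
  ],
)

```text
clock: 47.35
position: [0.4881, -0.2716, 0.204]
tool_rot: [3.139, -0.002, 0.439]
force: [0.2, -0.0, -4.3]
grip_width: 0.0177
```

The lid is held: 4 N of weight at a width of 17.7. I'll carry it over the drum while turning it half round.

Request:
move_arm(
  jaw=[255, 255, 255, 255, 255, 255, 255, 255, 255, 255],
  dp=[
    [0.016, -0.0287, 0],
    [0.0203, -0.0258, 0],
    [0.0241, -0.0223, 0],
    [0.0274, -0.0182, 0],
    [0.0299, -0.0137, 0],
    [0.0317, -0.0088, 0],
    [0.0327, -0.0037, 0],
    [0.0328, 0.0016, 0],
    [0.0322, 0.0067, 0],
    [0.0307, 0.0117, 0],
  ],
  rotation=[
    [0, 0, -0.0505],
    [0, 0, -0.0505],
    [0, 0, -0.0505],
    [0, 0, -0.0505],
    [0, 0, -0.0505],
    [0, 0, -0.0505],
    [0, 0, -0.0505],
    [0, 0, -0.0505],
    [0, 0, -0.0505],
    [0, 0, -0.0505],
  ],
)

```text
clock: 48.6
position: [0.5049, -0.0081, 0.2013]
tool_rot: [-3.141, -0.001, 2.031]
force: [1.4, 0.4, -4.7]
grip_width: 0.0178
```

Request:
move_arm(
  jaw=[255, 255, 255, 255, 255, 255, 255, 255, 255, 255],
  dp=[
    [0.0285, 0.0164, 0],
    [0.0255, 0.0207, 0],
    [0.0219, 0.0245, 0],
    [0.0178, 0.0277, 0],
    [0.0132, 0.0301, 0],
    [0.0082, 0.0318, 0],
    [0.0031, 0.0327, 0],
    [-0.0021, 0.0328, 0],
    [-0.0073, 0.0321, 0],
    [-0.0122, 0.0305, 0],
  ],
  rotation=[
    [0, 0, -0.0505],
    [0, 0, -0.0505],
    [0, 0, -0.0505],
    [0, 0, -0.0505],
    [0, 0, -0.0505],
    [0, 0, -0.0505],
    [0, 0, -0.0505],
    [0, 0, -0.0505],
    [0, 0, -0.0505],
    [0, 0, -0.0505],
  ],
)

```text
clock: 49.85
position: [0.5232, 0.2539, 0.201]
tool_rot: [3.141, -0.001, -2.666]
force: [-0.7, 1.0, -4.1]
grip_width: 0.0181
```

Request:
move_arm(
  jaw=[255, 255, 255, 255],
  dp=[
    [0, 0, 0],
    [0, 0, 0],
    [0, 0, 0],
    [0, 0, 0],
  ],
  rotation=[
    [0, 0, 0],
    [0, 0, 0],
    [0, 0, 0],
    [0, 0, 0],
  ],
)

```text
clock: 50.35
position: [0.5238, 0.2528, 0.2021]
tool_rot: [-3.141, 0.0, -2.672]
force: [-0.1, -0.0, -4.7]
grip_width: 0.018
```

Run:
```python
from h import *
st();print(bot.observe()["qpos"].round(2));snap("w15")
plan([.5230,.2552,.105],np.deg2rad(-152.9),n=3)
cv2.imwrite("pics/s15.png",grab_frame("scene"))
```

```text
t50.35 [0.5238 0.2528 0.2021] [-3.1412  0.     -2.6722] F [-0.1 -0.  -4.7] w0.0180
[ 0.17  0.73 -1.13  1.71  0.71  1.17  0.89]
3 rows rz -0.0004 [[-0.0002, 0.001, 0.0405], [-0.0002, 0.001, 0.0405], [-0.0002, 0.001, 0.0405]]
```

View pics/w15.png

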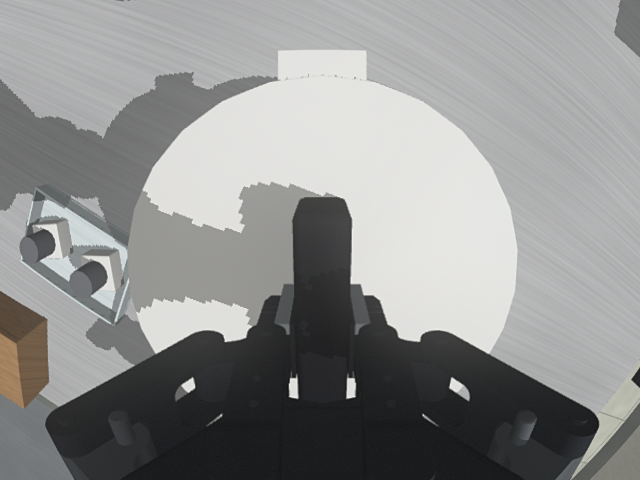

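Run:
```python
from h import *
c=wcal("w15");p=np.array([.5238,.2528]);a=-2.6722;X=np.array([np.cos(a),np.sin(a)]);V=np.array([np.sin(a),-np.cos(a)])
for u,v,z in((278,50,.191),(366,50,.191),(130,250,.193),(517,250,.193),(322,75,.193)):
    q=ray(c,u,v,z,True)[:2]-p;print(q@X,q@V)
```

```text
0.10546332880712482 -0.018947854361509503
0.10545048072705608 0.016908224901256482
0.02068837764694834 -0.09110982460420243
0.02060026082193406 0.09072393539733188
0.09402156298777631 -0.0010260361302918141
```

The lid is centred in the grip within 1 mm. I'll lower it into the gaps.

Request:
move_arm(
  jaw=[255, 255, 255, 255, 255, 255, 255, 255],
  dp=[
    [-0.0002, 0.001, 0.04],
    [-0.0002, 0.001, 0.04],
    [-0.0002, 0.001, 0.03],
    [0, 0, 0.01],
    [0, 0, 0.004],
    [0, 0, 0.004],
    [0, 0, 0],
    [0, 0, 0],
  ],
  rotation=[
    [0, 0, 0],
    [0, 0, 0],
    [0, 0, 0],
    [0, 0, 0],
    [0, 0, 0],
    [0, 0, 0],
    [0, 0, 0],
    [0, 0, 0],
  ],
)

```text
clock: 51.45
position: [0.5232, 0.2558, 0.1001]
tool_rot: [-3.141, 0.001, -2.671]
force: [-0.9, -0.3, -4.3]
grip_width: 0.0183
```

Request:
move_arm(
  jaw=[255, 255, 255, 255, 255, 255],
  dp=[
    [0, 0, 0.004],
    [0, 0, 0.004],
    [0, 0, 0.003],
    [0, 0, 0.003],
    [0, 0, 0],
    [0, 0, 0],
  ],
  rotation=[
    [0, 0, 0],
    [0, 0, 0],
    [0, 0, 0],
    [0, 0, 0],
    [0, 0, 0],
    [0, 0, 0],
  ],
)

```text
clock: 52.2
position: [0.5231, 0.2559, 0.0889]
tool_rot: [-3.141, 0.0, -2.671]
force: [-1.4, -2.3, 8.1]
grip_width: 0.0184
```

Request:
move_arm(
  jaw=[255, 255, 255, 255, 255, 255],
  dp=[
    [0, 0, 0.0013],
    [0, 0, 0],
    [0, 0, 0],
    [0, 0, 0],
    [0, 0, 0],
    [0, 0, 0],
  ],
  rotation=[
    [0, 0, 0],
    [0, 0, 0],
    [0, 0, 0.04],
    [0, 0, 0.04],
    [0, 0, 0.04],
    [0, 0, 0],
  ],
)

```text
clock: 52.95
position: [0.5229, 0.2558, 0.0879]
tool_rot: [-3.141, 0.0, -3.05]
force: [-3.2, -3.3, 9.3]
grip_width: 0.0179
```

Request:
move_arm(
  jaw=[255, 255, 255, 255, 255, 255, 255, 255, 255],
  dp=[
    [0, 0, 0],
    [0, 0, 0],
    [0, 0, 0],
    [0, 0, 0],
    [0, 0, 0],
    [0, 0, 0],
    [0, 0, 0],
    [0, 0, 0],
    [0, 0, 0],
  ],
  rotation=[
    [0, 0, 0.04],
    [0, 0, 0.04],
    [0, 0, 0.04],
    [0, 0, 0.04],
    [0, 0, 0.04],
    [0, 0, 0.04],
    [0, 0, 0.04],
    [0, 0, 0.01],
    [0, 0, 0],
  ],
)

```text
clock: 54.08
position: [0.523, 0.2556, 0.0878]
tool_rot: [-3.141, 0.001, 2.324]
force: [-2.6, -4.6, 8.1]
grip_width: 0.0179
```

Run:
```python
from h import *
st();s=bot.observe();print(s["moment"],s["qpos"].round(2),np.rad2deg(s["tool_rot"][2]))
```

```text
t54.08 [0.523  0.2556 0.0878] [-3.1413e+00  8.0000e-04  2.3237e+00] F [-2.6 -4.6  8.1] w0.0179
[-0.88062892  0.65907301 -0.00650583] [-0.05  0.75 -0.74  1.8   0.65  0.86 -0.36] 133.1369993123125
```

Turned 74° with no resistance so far. I'll continue to the stop.

Request:
move_arm(
  jaw=[255, 255, 255, 255, 255, 255],
  dp=[
    [0, 0, 0],
    [0, 0, 0],
    [0, 0, 0],
    [0, 0, 0],
    [0, 0, 0],
    [0, 0, 0],
  ],
  rotation=[
    [0, 0, 0.01],
    [0, 0, 0.01],
    [0, 0, 0.01],
    [0, 0, 0.01],
    [0, 0, 0.008],
    [0, 0, 0],
  ],
)

```text
clock: 54.82
position: [0.5227, 0.2555, 0.0877]
tool_rot: [-3.141, 0.001, 2.176]
force: [-4.5, -6.1, 10.6]
grip_width: 0.0183
```

Run:
```python
from h import *
st();s=bot.observe();print(s["moment"],np.rad2deg(s["tool_rot"][2]))
```

```text
t54.83 [0.5227 0.2555 0.0877] [-3.1409e+00  1.4000e-03  2.1759e+00] F [-4.5 -6.1 10.6] w0.0183
[-1.29700672  0.83671922  2.1574179 ] 124.66943726923833
```

At the stop: 82° turned, with a 2.2 N m moment. I'll relax slightly, let the spring seat the lugs, release and lift off.

Request:
move_arm(
  jaw=[255, 255, 255, 80, 80, 80, 80],
  dp=[
    [0, 0, -0.002],
    [0, 0, -0.0025],
    [0, 0, 0],
    [0, 0, 0],
    [0, 0, 0],
    [0, 0, 0],
    [0, 0, 0],
  ],
  rotation=[
    [0, 0, -0.007],
    [0, 0, 0],
    [0, 0, 0],
    [0, 0, 0],
    [0, 0, 0],
    [0, 0, 0],
    [0, 0, 0],
  ],
)

```text
clock: 55.7
position: [0.523, 0.2559, 0.0911]
tool_rot: [3.141, -0.0, 2.195]
force: [0.0, -0.4, -0.1]
grip_width: 0.059
```

Request:
move_arm(
  jaw=[80, 80, 80, 80, 80, 80],
  dp=[
    [0, 0, -0.03],
    [0, 0, -0.06],
    [-0.03, 0, -0.06],
    [-0.05, 0, -0.05],
    [0, 0, 0],
    [0, 0, 0],
  ],
  rotation=[
    [0, 0, 0],
    [0, 0, 0],
    [0, 0, 0],
    [0, 0, 0],
    [0, 0, 0],
    [0, 0, 0],
  ],
)

```text
clock: 56.45
position: [0.56, 0.204, 0.2507]
tool_rot: [-3.141, -0.0, 2.195]
force: [0.0, 1.3, -0.0]
grip_width: 0.0583
```

Run:
```python
from h import *
st();c,im=snap("w16")
C=(.5233,.2550);u,v=proje(c,[*C,.116]);print(u,v)
for t in(8,16):print("bar",*square(c,im,int(u),int(v),.116,t))
```

```text
t56.45 [0.56   0.204  0.2507] [-3.1412e+00 -3.0000e-04  2.1955e+00] F [ 0.   1.3 -0. ] w0.0583
321.94634931354034 143.5401544860907
bar 2805 [0.52340576 0.25404662] [18.1 86.6] 36.7
bar 2865 [0.52327662 0.2539656 ] [18.4 86.6] 36.7
```

View pics/w16.png

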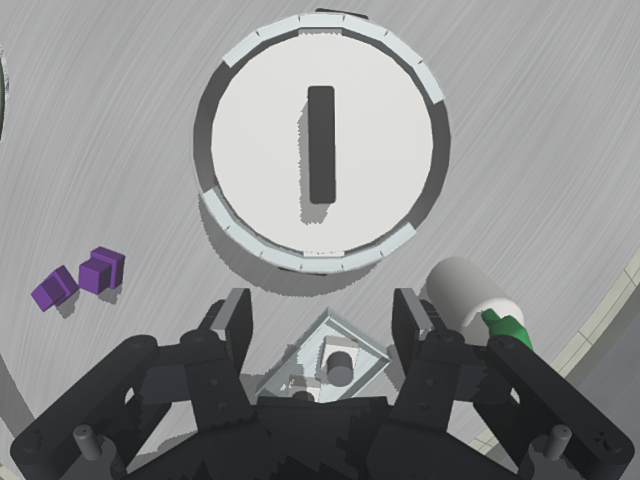

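The lid sits level inside the rim. Its lugs, at (320,33) and (322,255), are under the tabs, and the bar is turned 80°. The jars in the tray are upright, so I'm handing in.

```bash
python3 -c "
from h import *
print(workorder.job_done())"
```

```text
the job is handed in; nothing more can be done
None
```

The food samples are changed and the lid is locked on the drum. I handed the job in at about 56 s of the 210 s allowed; no verdict is reported back.

- **Old jars:** both round-capped jars stand upright in the return tray. At least one was in clear view in the last picture; the other was partly hidden by the gripper.
- **New jars:** all four square-capped jars are in the recesses. Each was pressed onto a hard stop (52–77 N) at a height that matches fully home. A picture taken before the lid went on showed them upright and apparently flush. One automatic check of a jar's cap, the one in the drum's +x/−y recess, failed because it picked up the background. I judged that jar by the press height and the picture.
- **Lid:** it went into the gaps, was pushed down and turned clockwise until it met the stop (82° on the tool, 2.2 N m). After release it was about 80° from the gaps and within about 1 mm of the drum's axis. In the picture it looked level with both lugs under the tabs. I did not measure its final height separately.
- **Bystanders:** the arm did not touch the spray bottle or the bowl. The last picture shows the bottle standing, but the bowl was not in view.

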